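# Close a clock's battery hatch with the flat screwdriver

## Robot

A 7-joint arm with a two-finger parallel gripper is mounted at the origin on the work surface. World frame = base frame: x ahead of the robot, y to its left, z up, the work surface at z = 0. Lengths are in m, angles in rad, forces in N, time in s.
With the tool pointing down it reaches from about 0.425 to 0.925 m from the base axis. Payload 6.8 kg.
Tool frame: the origin (TCP) lies midway between the tips of the shut fingers; the grasp point (between the pads) lies 19 mm behind it; z points along the fingers, y is the line along which they close (so a half turn about z gives the same grasp; the last joint's range is limited). The gripper opens to 85 mm and grips with 20 to 120 N. Pads are 22 mm wide; open, the fingers measure 114 mm over their backs; the gripper's body (76 mm by 85 mm) begins 54 mm behind the grasp point. The pads swing forward as they close: fully open they stand 13 mm farther back than shut.
Start: joints at [1.147, 0.477, 0.022, 1.555, -0.011, 1.109, -0.083], TCP at [0.21, -0.642, 0.231] pointing down, gripper open.
Joint ranges: [-2.96, 2.96], [-0.34, 2.1], [-1.41, 1.46], [0.24, 2.44], [-1.37, 4.51], [0.17, 1.92], [-2.96, 2.96]. Speed limits (rad/s): [2.39, 2.39, 3.14, 3.14, 3.14, 3.14, 3.14].

## Interface

Orientations are given as a rotation vector (axis times angle).
In Python, from bench import r gives the robot as it stands. The module is installed in compiled form; this text tells all that it offers.
- The arm moves only by the tool apply_moves, never from a script. Its argument "rows" is a list of rows, each a list of 6 numbers: the shift along the tool's x, y, z scaled (see below), then the turn, a rotation vector about the tool's x, y, z scaled (see below). A call has 1 to 5 rows; each row is the pose to reach, as a shift and turn from the pose commanded when the call began, along the tool's axes at that moment; what a row does not reach only later rows make up. The controller multiplies each number of a shift by 0.25 m and each number of a turn by 90 degrees. A row lasts 1/8 s, in which the tool goes at most 62.5 mm and 10.7 degrees, less where a joint would pass 70% of its speed; a pose out of reach is approached as far as the arm can. A call with a number of a shift or a turn outside -1 to 1 is refused whole. A call with a gripper value outside its range is refused whole. "claw" is the opening, from 0 (shut) to 1 (fully open), set as the call begins (left out, the last holds). The fingers move at their own pace and stop on an object; "newtons" is the grip in N (left out, the last holds). Time passes only in rows, so rows that repeat a pose let the fingers close. It gives the time, the measured TCP pose, the force, the opening and the grip force at its end, in the units of the state.
- r.get_obs(): the state, without advancing time (a new reading comes with each control period).
- r.grab_frame(name): name is "scene" or "top"; returns a dict with "pixels" (420x560x3 uint8, red, green, blue), "intrinsics" (3x3 intrinsics, pixels), "dist" ([k1, k2, p1, p2, k3] as OpenCV has them; the pictures are not rectified), "eye" and "attitude" of the camera in the world. Camera axes: x right, y up, looking along -z (the intrinsics and any distortion apply to the point x, -y, -z); pixel columns grow to the right and rows downward; lengths in m; the calibration is good to about 2 mm. A picture is of the moment at which its call begins. There is no depth.
- r.hand_in(): hands the job in; it is judged then, once.
Trained networks look in a picture, given as the dict that the camera call returned (one of the last four; its "shot" number tells which), for a name from the list of things; names that differ only in an ending like _2 or _b are one class to them, and where a whole thing is asked for, a point or a joint stands for the part that bears it (a point fixed in the world has none). Each returns a list of dicts, best first, with "conf" (0 to 1); they miss things now and then, are a little off and sometimes report something else, mostly with a low value. They report only what shows in the picture. A call takes as long as a camera call.
- r.search_frame(picture, thing): "rect" ([left, top, width, height] in pixels, round what is visible of it).
- r.outline_of(picture, thing): "pixels" (420x560 bool, what is visible of it) and "rect" ([left, top, width, height] in pixels, round what is visible of it).
- r.landmark_of(picture, thing): "point" ([column, row] in pixels: a listed point, or the origin of a listed thing).
The state is a dict: "clock": time; "joints": joint angles; "qvel": joint speeds; "tau": joint torques, N m; "tcp_pos": TCP position; "orientation": TCP orientation; "contact_force": force on the tool from outside, world axes, zero at the start; "moment": the same for the moment, N m; "grip_width": finger opening in m; "gripper_force": force on a finger pad.
Only numpy, scipy, OpenCV 4.12 (cv2) and the standard library are available. Lean on these libraries where they do the work, as an engineer would, in place of code of your own. Each camera call takes 0.05 s, during which the arm holds its last target. There are 200 camera calls.

## Task

The cell in the marine clock has just been changed and its slotted battery hatch is only finger-loose. Take the red flat screwdriver from the stand, feel lightly with its blade on the hatch until it drops into the slot, screw the hatch clockwise until it comes up firm on its seal without forcing it further, and put the screwdriver back in the empty hole of the stand. Do not mark the clock's case with the blade, and leave everything else on the bench where it is.

Things in the scene. Friction and masses are not known exactly. Their poses are not given: they have to be found in the camera images.
- clock: Brass marine clock (160 mm across, black back cover) clamped face down in a wooden case holder (190 x 170 mm) fixed to the bench. Origin: under the holder's centre, on the bench; z up. The cover is 70 mm above the origin. Let into it, 34 mm along +x, is the battery hatch; on the -x half stands a red setting knob, 20 mm across, 12 mm tall.
- hatch_port (a point): Centre of the top face of the battery hatch, on its axis, 70.5 mm above the bench; the axes are the clock's and do NOT turn with the hatch. The hatch is a bright level disc, 33 mm across, with a straight slot right across: 4 mm wide, 4 mm deep, lips bevelled at 45 degrees to 7 mm at the top. The slot stands at any angle, which is not reported: it must be seen or felt.
- hatch (a joint): Angle of the battery hatch in rad, growing clockwise as seen from above (tightening). It starts between 0.0 and 0.3 rad. It turns against a steady friction of about 0.06 N m up to 1.2 rad, where it comes up firm on its seal and stops; 0.10 to 0.15 N m is snug there, 0.2 N m and more is forcing it and burrs the slot.
- driver: Red flat screwdriver, 130 mm long, 0.1 kg, upright in one hole of the stand, blade down. Origin: middle of the blade's end; z up the handle. Handle: hexagonal bar, 26 mm across flats, 45 to 120 mm above the blade's end, then a black end cap to 130 mm; one pair of flats faces +-y of the driver, the others 60 degrees round. Shank 8 mm thick.
- blade: The screwdriver's flat blade, part of the driver and with the same origin and axes: 12 mm wide along x, 2 mm thick along y, 11 mm long.
- driver_grip (a point): On the axis of the handle, 95 mm above the blade's end: a good height to grip.
- stand: Dark wooden screwdriver stand, 60 (x) x 230 (y) x 58 mm tall, fixed; origin under its centre. In its top three round holes, 17 mm across with 2 mm chamfers, 50 mm deep, on its y axis at -80, 0, +80 mm. The three drivers hang in them in any order and at any angle, handle down on the stand's top, tip 13 mm above the bench. The red one's hole is then the empty one.
- crosshead: Cross-head screwdriver with a yellow handle of the same shape, in the stand: a bystander.
- nutdriver: Nut driver with a blue handle of the same shape, in the stand: a bystander.
- old_cell: Spent coin cell, steel disc 24 mm across and 5 mm thick, lying near the stand: a bystander.
- loupe: Black watchmaker's loupe, 34 mm across, 33 mm tall: a bystander.
- bowl: White bowl, 84 mm across, 45 mm tall: a bystander.
- oil: Amber oil bottle, 34 mm across, 75 mm tall: a bystander.
- blower: Red-brown dust blower, 58 mm across, 95 mm tall: a bystander.
- pocket_watch: Steel pocket watch lying face up, 46 mm across, 11 mm thick: a bystander.
- tweezers: Steel tweezers, 125 mm long, lying flat: a bystander.

How it is judged:
On the way, in this order (a step that is already met when the one before it is completed fails the run):
1. the blade has dropped into the hatch's slot (z of blade in the frame of hatch_port below -0.0025 m and horizontal distance between blade and hatch_port below 0.005 m and angle between blade's own z axis and vertical below 0.2 rad and value of joint hatch below 1 rad), for 0.1 s.
2. the hatch is turned up onto its seal with the blade in the slot (value of joint hatch above 1.19 rad and z of blade in the frame of hatch_port below -0.0015 m), for 0.1 s.
At the end, for the whole second after the job is handed in: The hatch is home on its seal (joint above 1.17 rad) and the red screwdriver stands at rest, upright within 7 degrees, in the empty hole of the stand with its handle down on the stand's top (blade end within 5 mm of its full depth) (value of joint hatch above 1.17 rad and z of driver in the frame of stand below 0.018 m and angle between driver's own z axis and vertical below 0.12 rad and x of driver in the frame of stand between -0.012 and 0.012 m and y of driver in the frame of stand between -0.1 and 0.1 m and linear speed of driver below 0.03 m/s); the robot touches nothing.
It fails at once if the blade presses hard on the hatch's face while it feels for the slot (over 20 N) (contact force between blade and anything else above 20 N and horizontal distance between blade and hatch_port below 0.025 m and z of blade in the frame of hatch_port between -0.002 and 0.02 m and value of joint hatch below 0.6 rad).
It fails at once if the hatch is forced: the blade bears on the slot (or on anything) with more than 60 N in all (contact force between blade and anything else above 60 N).
It fails at once if the blade presses on the clock's case (more than 4 N) (contact force between blade and clock above 4 N).
It fails at once if a bystander is pushed more than 30 mm (distance of any of crosshead, nutdriver, old_cell, loupe, bowl, oil, blower, pocket_watch, tweezers from where it was at the start of the episode above 0.03 m).
It also fails if it takes over 72 s, if anything falls off the work surface, if the arm or the gripper's body presses on something with over 40 N, if the wrist force passes 120 N, or if a joint passes its speed limit or range.

## Working session

There is one attempt and no reset: what is moved stays moved. The work goes in short steps, Python scripts to look and compute and a tool call to move; the robot and the scene stay as the last step left them, time stands still between calls to the robot, and variables do not carry over. Pictures are saved under pics/ and viewed, at most 10 in all, crops included, and the job is handed in when it is done.

Besides the shell and the picture viewer there is one more tool, called after "Request:" as name(argument=value, ...) on one line, values as JSON. apply_moves: Moves the arm, as the interface text tells. Its arguments: {"type":"object","properties":{"rows":{"type":"array","items":{"type":"array","items":{"type":"number"}}},"claw":{"type":"number"},"newtons":{"type":"number"}},"required":["rows"]}

```bash
mkdir -p pics; cat > h.py <<'E'
import numpy as np, cv2
from scipy.spatial.transform import Rotation as R
from bench import r
def att(f):
    a=np.array(f['attitude'],float)
    return a if a.shape==(3,3) else R.from_rotvec(a).as_matrix() if a.size==3 else R.from_quat(a).as_matrix()
def ray(f,px):
    p=cv2.undistortPoints(np.array([[px]],float),np.array(f['intrinsics'],float),np.array(f['dist'],float))[0,0]
    return np.array(f['eye'],float),att(f)@np.array([p[0],-p[1],-1.])
def atz(f,px,z):
    e,d=ray(f,px); return e+d*(z-e[2])/d[2]
def tri(a,pa,b,pb):
    e1,d1=ray(a,pa);e2,d2=ray(b,pb);d1/=np.linalg.norm(d1);d2/=np.linalg.norm(d2)
    s=np.linalg.lstsq(np.c_[d1,-d2],e2-e1,rcond=None)[0]
    p,q=e1+d1*s[0],e2+d2*s[1]; return (p+q)/2,np.linalg.norm(p-q)
def proj(f,P):
    c=att(f).T@(np.array(P,float)-np.array(f['eye'])); c=c*[1,-1,-1]
    return cv2.projectPoints(c[None,None],np.zeros(3),np.zeros(3),np.array(f['intrinsics'],float),np.array(f['dist'],float))[0].ravel()
def save(f,n): cv2.imwrite('pics/'+n,cv2.cvtColor(f['pixels'],cv2.COLOR_RGB2BGR))
E
python3 - <<'E'
from h import *
np.set_printoptions(precision=4,suppress=True)
o=r.get_obs(); print(o)
F={n:r.grab_frame(n) for n in('scene','top')}
for n,f in F.items():
    print(n,f['eye'],np.array(f['attitude']).shape,f['attitude'],f['intrinsics'],f['dist']); save(f,n+'0.png')
for t in ['driver','driver_grip','hatch_port','clock','stand','crosshead','nutdriver','blade']:
    L={n:r.landmark_of(f,t) for n,f in F.items()}
    print(t,[(n,np.round(l[0]['point'],1),round(l[0]['conf'],2)) for n,l in L.items() if l], end=' ')
    if all(L.values()): print(tri(F['scene'],L['scene'][0]['point'],F['top'],L['top'][0]['point']))
    else: print()
E
```

```text
{'clock': 0.0, 'joints': array([ 1.1469,  0.4778,  0.0223,  1.5564, -0.0115,  1.1093, -0.0831]), 'qvel': array([-0.0014,  0.0001,  0.0018,  0.0006, -0.0004,  0.0005,  0.0005]), 'tau': array([  0.0002, -59.6463,   1.6077, -28.1199,   0.0124,   0.0093,
        -0.    ]), 'tcp_pos': array([ 0.2094, -0.6411,  0.2303]), 'orientation': array([-3.1008, -0.4938,  0.0007]), 'contact_force': array([-0.0234,  0.3514, -0.5701]), 'moment': array([ 0.0008,  0.0613, -0.0505]), 'gripper_force': 0.0, 'grip_width': 0.08516347873606722}
scene [ 1.0187 -0.5427  0.9964] (3,) [0.6124 0.2163 0.6478] [[501.7352   0.     282.1213]
 [  0.     501.7352 206.2305]
 [  0.       0.       1.    ]] [0.0393 0.     0.     0.     0.    ]
top [ 0.3288 -0.024   1.3111] (3,) [ 0.1588 -0.1757 -1.681 ] [[480.9705   0.     280.7391]
 [  0.     480.9705 211.7438]
 [  0.       0.       1.    ]] [-0.0346  0.      0.      0.      0.    ]
driver [('scene', array([282.1, 160.5]), 0.84), ('top', array([211.3, 269.7]), 0.43)] (array([0.4667, 0.1503, 0.0041]), np.float64(0.00341003972757597))
driver_grip [('scene', array([288.1, 127.
[... 248 characters left out ...]
oat64(0.0013959083440253965))
clock [('scene', array([226.7, 260.2]), 0.64), ('top', array([326.6, 225.7]), 0.94)] (array([ 0.5538, -0.1715,  0.0065]), np.float64(0.009232100498788549))
stand [('scene', array([310.1, 146.5]), 0.59), ('top', array([181.6, 268.6]), 0.59)] (array([ 0.4851,  0.238 , -0.0061]), np.float64(0.011386111035124227))
crosshead [('scene', array([311.9, 143.3]), 0.56), ('top', array([180.6, 268.7]), 0.67)] (array([0.4857, 0.2406, 0.0037]), np.float64(0.01628313938192668))
nutdriver [('scene', array([330.7, 124.6]), 0.78), ('top', array([334.2, 164.1]), 0.69)] (array([ 0.6615, -0.1065,  0.4352]), np.float64(0.1653844122084991))
blade [('top', array([163.8, 191.6]), 0.48)]
```

```bash
python3 - <<'E'
import cv2
a=cv2.imread('pics/scene0.png');b=cv2.imread('pics/top0.png')
cv2.imwrite('pics/s0.png',cv2.resize(a[60:360,150:450],(600,600),interpolation=cv2.INTER_CUBIC))
cv2.imwrite('pics/t0.png',cv2.resize(b,(800,600)))
E
```

```text
(no output)
```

View pics/s0.png

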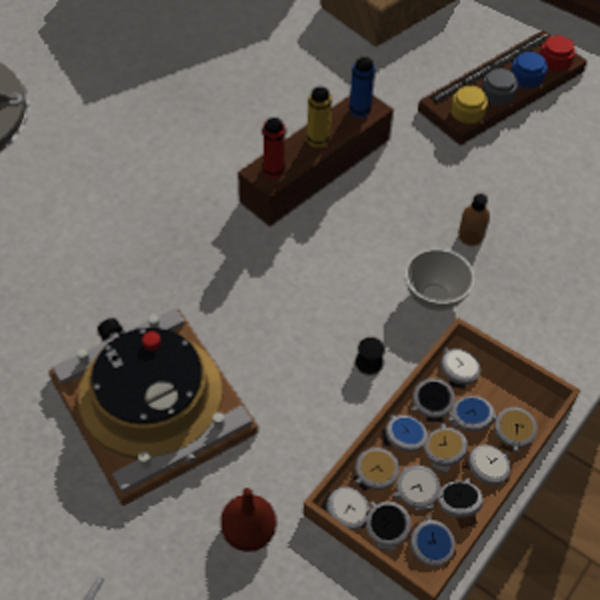

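View pics/t0.png

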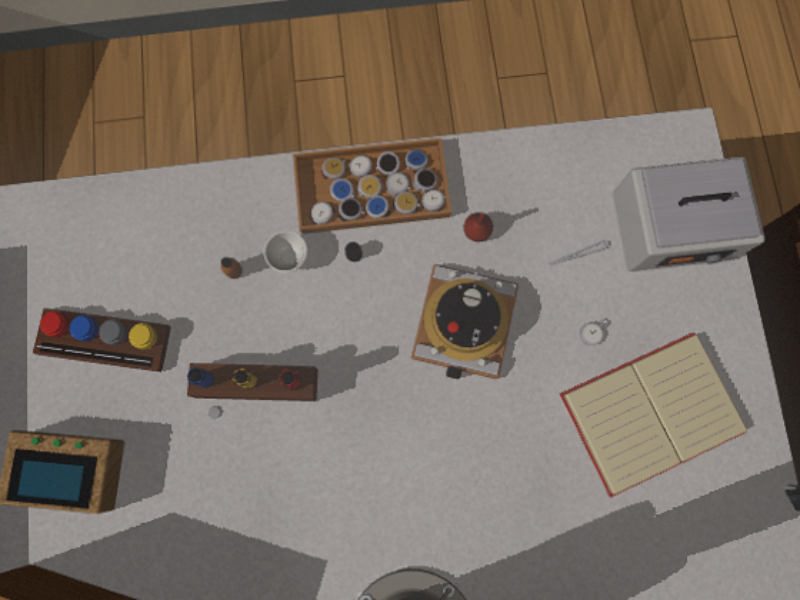

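The scene crop shows the red driver nearest the clock at about full-image (287,125–145). The hatch is a bright disc at about (230,258) with the slot showing. In the top view the red driver is the right-hand of three, at about (203,265), and the hatch is at (331,208).

```bash
python3 - <<'E'
from h import *
np.set_printoptions(precision=4,suppress=True)
F={n:r.grab_frame(n) for n in('scene','top')}
for t in ['driver','crosshead','nutdriver','stand','hatch_port','clock']:
    for n,f in F.items():
        L=r.outline_of(f,t)
        if L:
            m=L[0]['pixels']; ys,xs=np.nonzero(m); print(t,n,round(L[0]['conf'],2),L[0]['rect'],m.sum(),xs.mean().round(1),ys.mean().round(1))
            np.save(f'm_{t}_{n}.npy',m)
S,T=F['scene']['pixels'],F['top']['pixels']
c=lambda I,x,y,w:cv2.resize(I[y-w:y+w,x-w:x+w],(380,290),interpolation=cv2.INTER_CUBIC) 
def c(I,x,y,w,h,k): return cv2.resize(I[y-h:y+h,x-w:x+w],None,fx=k,fy=k,interpolation=cv2.INTER_CUBIC)
M=np.vstack([np.hstack([c(S,230,258,20,15,10),c(T,331,208,20,15,10)]),np.hstack([c(S,287,130,20,15,10)[:300],c(T,203,265,20,15,10)])])
cv2.imwrite('pics/m1.png',cv2.cvtColor(M,cv2.COLOR_RGB2BGR))
E
```

```text
driver scene 0.79 [278.3, 121.4, 14.4, 30.2] 324 286.9 134.8
driver top 0.55 [195.8, 260.6, 13.2, 14.9] 167 202.1 264.7
crosshead top 0.67 [165.9, 260.7, 15.4, 7.3] 132 171.2 264.5
nutdriver top 0.59 [131.9, 256.8, 20.0, 13.8] 207 140.4 263.7
stand scene 0.85 [268.0, 109.9, 80.2, 63.2] 2200 306.3 141.1
stand top 0.56 [131.1, 255.1, 93.0, 27.5] 1571 179.4 267.8
hatch_port scene 0.63 [174.0, 214.6, 103.0, 98.1] 5767 224.8 261.5
hatch_port top 0.89 [287.7, 185.3, 74.2, 79.4] 4149 325.0 225.7
clock scene 0.81 [174.6, 213.1, 98.7, 99.2] 5700 224.5 261.7
clock top 0.95 [287.0, 186.1, 78.2, 78.3] 4289 324.8 225.7
```

View pics/m1.png

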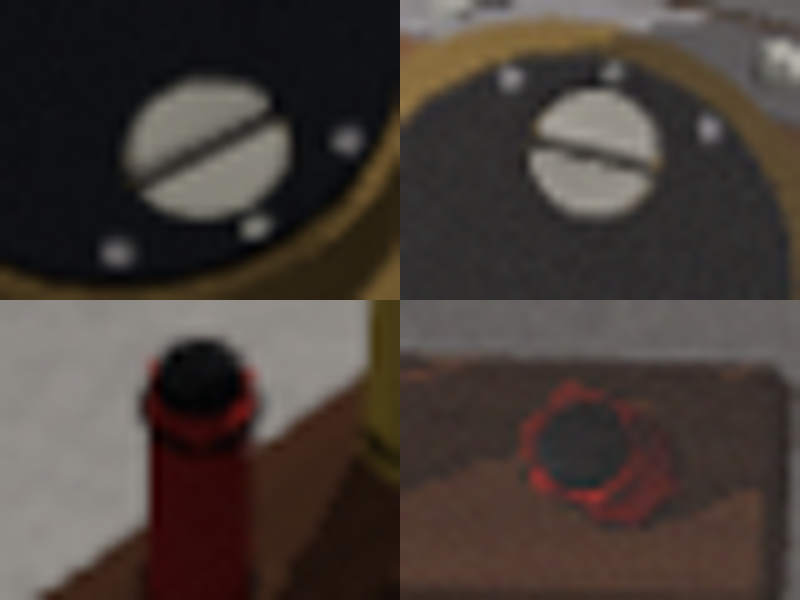

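Crops: hatch disc centres are at about scene (230.8,257.8) and top (330.4,208.2), and the slot shows clearly in both. The red driver's cap is at about scene (287,122) and top (201.4,264.7), and the hex facets are barely resolved.

```bash
python3 - <<'E'
from h import *
np.set_printoptions(precision=4,suppress=True)
F={n:r.grab_frame(n) for n in('scene','top')}
C={}
for n,(x,y) in dict(scene=(230,258),top=(331,208)).items():
    f=F[n]; k=8
    g=cv2.resize(cv2.cvtColor(f['pixels'],cv2.COLOR_RGB2GRAY)[y-12:y+13,x-12:x+13],None,fx=k,fy=k,interpolation=cv2.INTER_CUBIC)
    b=(g>110).astype(np.uint8); nl,lab,st,ce=cv2.connectedComponentsWithStats(b)
    big=[i for i in range(1,nl) if st[i,4]>1500]; m=np.isin(lab,big).astype(np.uint8)
    # keep components near center
    pts=cv2.findNonZero(m); hull=cv2.convexHull(pts); e=cv2.fitEllipse(hull)
    hm=np.zeros_like(m); cv2.fillConvexPoly(hm,hull,1)
    er=cv2.erode(hm,np.ones((9,9))); sl=(er==1)&(g<105)
    P=lambda q:[(q[0]+.5)/k-.5+x-12,(q[1]+.5)/k-.5+y-12]
    C[n]=P(e[0]); 
    vx,vy,x0,y0=cv2.fitLine(cv2.findNonZero(sl.astype(np.uint8)),cv2.DIST_HUBER,0,.01,.01).ravel()
    A=atz(f,P((x0-40*vx,y0-40*vy)),.0685);B=atz(f,P((x0+40*vx,y0+40*vy)),.0685)
    d=B-A; print(n,C[n],[st[i,4] for i in big],'at z',atz(f,C[n],.0705),'slot',np.degrees(np.arctan2(d[1],d[0])),'slotmid',atz(f,P((x0,y0)),.0685))
print('hatch',tri(F['scene'],C['scene'],F['top'],C['top']))
f=F['top']; hsv=cv2.cvtColor(f['pixels'],cv2.COLOR_RGB2HSV)
sc=(287.0,121.8); tp=(201.4,264.7)
print('cap',atz(F['top'],tp,.143),atz(F['scene'],sc,.143),tri(F['scene'],sc,F['top'],tp))
# driver handle mask: width direction; stand
for n in F:
    m=np.load(f'm_stand_{n}.npy').astype(np.uint8); cs=cv2.findContours(m,0,2)[0]; h=max(cs,key=cv2.contourArea); b=cv2.boxPoints(cv2.minAreaRect(h))
    print(n,b.round(1).tolist(),[atz(F[n],p,.058)[:2].round(3).tolist() for p in b])
# clock case center
E
```

```text
scene [230.28722381591797, 257.48462677001953] [np.int32(2965), np.int32(3539)] at z [ 0.588  -0.1824  0.0705] slot 68.87215027492663 slotmid [ 0.5866 -0.1814  0.0685]
top [329.96511459350586, 207.8207492828369] [np.int32(3274), np.int32(2891)] at z [ 0.5866 -0.1831  0.0705] slot -110.70387046126787 slotmid [ 0.5864 -0.1831  0.0685]
hatch (array([ 0.5872, -0.1826,  0.0697]), np.float64(0.0014276774558378824))
cap [0.4679 0.1558 0.143 ] [0.4749 0.1569 0.143 ] (array([0.4702, 0.1586, 0.138 ]), np.float64(0.005320148275211356))
scene [[261.5, 150.0], [334.1000061035156, 98.5999984741211], [353.70001220703125, 126.19999694824219], [281.1000061035156, 177.60000610351562]] [[0.433, 0.107], [0.467, 0.378], [0.569, 0.322], [0.528, 0.066]]
top [[130.89999389648438, 278.20001220703125], [131.39999389648438, 253.1999969482422], [221.5, 255.3000030517578], [220.89999389648438, 280.20001220703125]] [[0.464, 0.355], [0.529, 0.349], [0.496, 0.115], [0.432, 0.122]]
```

```bash
python3 - <<'E'
from h import *
np.set_printoptions(precision=4,suppress=True,linewidth=200)
fr=[r.grab_frame('scene') for _ in range(6)]
I=np.mean([f['pixels'].astype(float) for f in fr],0); f=fr[0]; print('noise',(fr[0]['pixels'].astype(float)-fr[1]['pixels']).std())
a=proj(f,[.4705,.157,.065]);b=proj(f,[.4705,.157,.128]); print(a,b)
u=(b-a)/np.linalg.norm(b-a); nrm=np.array([-u[1],u[0]])
ys,xs=np.mgrid[115:160,270:305]; P=np.stack([xs,ys],-1)-a
t=P@u; s=P@nrm; L=np.linalg.norm(b-a)
for lo,hi in((0.05,.5),(.5,.95)):
  sel=(t>lo*L)&(t<hi*L)
  for q in np.arange(-9,9,.5):
    k=sel&(abs(s-q)<.3)
    print(q,k.sum(),I[ys[k],xs[k]].mean(0).round(1))
v=att(f)@np.array([*nrm*[1,-1],0]); print('perp dir world',v, 'view dir',np.array(f['eye'])-[.4705,.157,.1])
# top crop big
ft=[r.grab_frame('top') for _ in range(8)]; It=np.mean([g['pixels'].astype(float) for g in ft],0)
g=np.clip(It[252:280,188:222]*2.2,0,255).astype(np.uint8); S=np.clip(I[112:160,272:304]*2.2,0,255).astype(np.uint8)
A=cv2.resize(g,None,fx=14,fy=14,interpolation=cv2.INTER_CUBIC);B=cv2.resize(S,None,fx=9,fy=9,interpolation=cv2.INTER_CUBIC)
M=np.zeros((440,800,3),np.uint8); M[:A.shape[0],:A.shape[1]]=A; M[:B.shape[0],490:490+B.shape[1]]=B
cv2.imwrite('pics/m2.png',cv2.cvtColor(M,cv2.COLOR_RGB2BGR))
E
```

```text
noise 0.6802152158512904
[285.5173 143.4542] [285.5977 125.4844]
-9.0 0 [nan nan nan]
-8.5 8 [112.7 102.   94.9]
-8.0 0 [nan nan nan]
-7.5 8 [105.7  93.4  85.8]
-7.0 0 [nan nan nan]
-6.5 8 [99.3 85.4 77.1]
-6.0 0 [nan nan nan]
-5.5 8 [89.3 74.5 66. ]
-5.0 0 [nan nan nan]
-4.5 8 [72.1 52.  45.7]
-4.0 0 [nan nan nan]
-3.5 8 [52.1  9.2  8.3]
-3.0 0 [nan nan nan]
-2.5 8 [51.5  9.1  8.6]
-2.0 0 [nan nan nan]
-1.5 8 [50.5  8.9  8.3]
-1.0 0 [nan nan nan]
-0.5 8 [49.3  8.8  8.1]
0.0 0 [nan nan nan]
0.5 8 [48.6  8.5  7.7]
1.0 0 [nan nan nan]
1.5 8 [47.9  8.4  7.1]
2.0 0 [nan nan nan]
2.5 8 [47.4  8.3  7.2]
3.0 0 [nan nan nan]
3.5 8 [47.1  8.   7.2]
4.0 0 [nan nan nan]
4.5 8 [46.5  7.9  7.3]
5.0 0 [nan nan nan]
5.5 8 [47.  13.3 10.4]
6.0 0 [nan nan nan]
6.5 8 [52.  26.7 18.8]
7.0 0 [nan nan nan]
7.5 8 [57.5 35.4 24. ]
8.0 0 [nan nan nan]
8.5 8 [58.2 35.8 24.2]
-9.0 0 [nan nan nan]
-8.5 8 [143.1 139.2 134.9]
-8.0 0 [nan nan nan]
-7.5 8 [142.8 138.9 134.6]
-7.0 0 [nan nan nan]
-6.5 8 [143.4 139.5 135.2]
-6.0 0 [nan nan nan]
-5.5 8 [143.  139.2 134.8]
-5.0 0 [nan nan nan]
-4.5 8 [115.7 109.5 106. ]
-4.0 0 [nan nan nan]
-3.5 8 [45.6  8.6  7.7]
-3.0 0 [nan nan nan]
-2.5 8 [44.1  8.2  7.6]
-2.0 0 [nan nan nan]
-1.5 8 [43.4  8.3  7.8]
-1.0 0 [nan nan nan]
-0.5 8 [43.   8.2  7.5]
0.0 0 [nan nan nan]
0.5 8 [45.1  8.2  7.5]
1.0 0 [nan nan nan]
1.5 8 [44.8  8.2  7. ]
2.0 0 [nan nan nan]
2.5 8 [40.7  7.8  7.1]
3.0 0 [nan nan nan]
3.5 8 [41.   7.9  7.4]
4.0 0 [nan nan nan]
4.5 8 [42.   8.2  7.8]
5.0 0 [nan nan nan]
5.5 8 [46.8 17.9 15.2]
6.0 0 [nan nan nan]
6.5 8 [67.6 46.6 39.6]
7.0 0 [nan nan nan]
7.5 8 [80.9 62.9 52.9]
8.0 0 [nan nan nan]
8.5 8 [77.6 58.3 48. ]
perp dir world [ 0.7849  0.6196 -0.005 ] view dir [ 0.5482 -0.6997  0.8964]<stdin>:13: RuntimeWarning: Mean of empty slice.
  ret = um.true_divide(
```

View pics/m2.png

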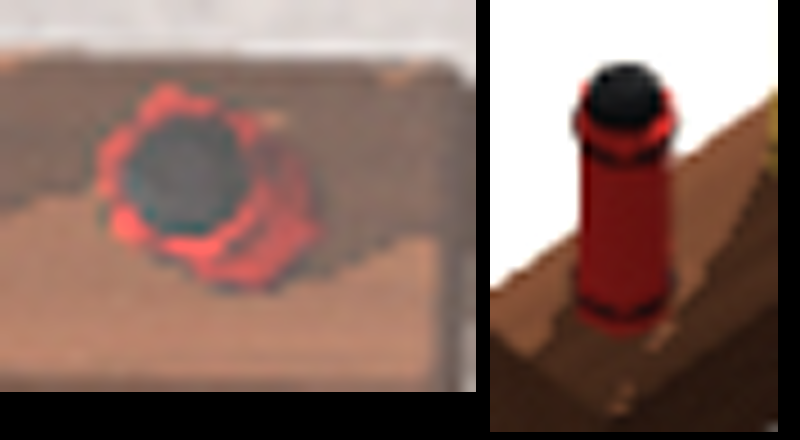

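The top crop shows the hex rim with corner bumps around the cap at about (201,264.5). The scene crop shows an upright handle with collars. I'll fit the hex yaw against the top view.

```bash
cat > hexfit.py <<'E'
from h import *
np.set_printoptions(precision=4,suppress=True,linewidth=200)
from scipy.optimize import minimize
D={}
for n,(x0,x1,y0,y1) in dict(top=(190,216,254,276),scene=(274,300,114,153)).items():
    fr=[r.grab_frame(n) for _ in range(5)]; I=np.mean([f['pixels'].astype(float) for f in fr],0)[y0:y1,x0:x1]
    rho=(I[...,0]-I[...,1])/I.sum(-1); D[n]=(fr[0],x0,y0,rho)
k=8
def rend(n,x,y,yaw):
    f,x0,y0,rho=D[n]; h,w=rho.shape
    def hull(rad,z0,z1,N,ph):
        a=ph+np.arange(N)*2*np.pi/N
        P=[proj(f,[x+rad*np.cos(t),y+rad*np.sin(t),z]) for t in a for z in(z0,z1)]
        q=((np.array(P)-[x0,y0]+.5)*k-.5)*16
        return cv2.convexHull(q.astype(np.int32))
    m=np.zeros((h*k,w*k),np.uint8)
    cv2.fillConvexPoly(m,hull(.0150,.058,.133,6,yaw+np.pi/6+np.pi/3),255,shift=4)
    c=np.zeros_like(m); cv2.fillConvexPoly(c,hull(.0105,.133,.143,24,0),255,shift=4); m[c>0]=0
    down=lambda a:cv2.resize(a,(w,h),interpolation=cv2.INTER_AREA)/255.
    return down(m),down(c)
def cost(n,x,y,yaw):
    rho=D[n][3]; m,c=rend(n,x,y,yaw); m=cv2.GaussianBlur(m,(0,0),.5);c=cv2.GaussianBlur(c,(0,0),.5)
    A=np.c_[m.ravel(),c.ravel(),np.ones(m.size)]; s=np.linalg.lstsq(A,rho.ravel(),rcond=None)[0]
    return ((A@s-rho.ravel())**2).mean()*1e4
for n in D:
    for d in range(0,60,6):
        o=min((minimize(lambda p:cost(n,p[0]*1e-3,p[1]*1e-3,np.radians(d)),g,method='Nelder-Mead',options=dict(maxiter=45,initial_simplex=[g,[g[0]+3,g[1]],[g[0],g[1]+3]])) for g in([470,157],)),key=lambda o:o.fun)
        print(n,'flat normal mod60',d,o.fun.round(3),o.x.round(2))
E
python3 hexfit.py
```

```text
top flat normal mod60 0 26.017 [470.39 158.73]
top flat normal mod60 6 26.038 [470.39 158.43]
top flat normal mod60 12 25.777 [470.3  158.42]
top flat normal mod60 18 25.315 [470.38 158.43]
top flat normal mod60 24 24.941 [470.44 158.61]
top flat normal mod60 30 24.398 [470.37 158.79]
top flat normal mod60 36 24.229 [470.57 158.8 ]
top flat normal mod60 42 24.463 [470.57 158.79]
top flat normal mod60 48 25.008 [470.56 158.69]
top flat normal mod60 54 25.584 [470.62 158.69]
scene flat normal mod60 0 130.809 [470.86 161.89]
scene flat normal mod60 6 133.788 [470.76 161.7 ]
scene flat normal mod60 12 133.008 [470.89 161.53]
scene flat normal mod60 18 127.831 [471.12 161.49]
scene flat normal mod60 24 119.816 [470.87 161.27]
scene flat normal mod60 30 105.32 [470.3  161.61]
scene flat normal mod60 36 89.678 [470.6  161.23]
scene flat normal mod60 42 94.393 [470.21 161.3 ]
scene flat normal mod60 48 110.524 [470.39 161.2 ]
scene flat normal mod60 54 124.141 [471.11 161.55]
```

Both views agree: flat normals at about 37° (mod 60), driver at about (0.4704, 0.159). The hatch is at (0.587, -0.183) with the slot at 69°. Next is a helper that converts targets into move numbers.

```bash
cat > mv.py <<'E'
# python3 mv.py x y z betadeg [x y z betadeg ...]: successive calls; tool pointing down, beta = heading of tool y
import sys
from h import *
o=r.get_obs(); M=R.from_rotvec(o['orientation']).as_matrix(); p=np.array(o['tcp_pos']); b=np.degrees(np.arctan2(M[1,1],M[0,1]))
print('t',round(o['clock'],2),'p',p.round(4),'beta',round(b,2),'tilt',M[:,2].round(4),'q',np.round(o['joints'],3),'F',np.round(o['contact_force'],1),'M',np.round(o['moment'],2),'w',round(o['grip_width']*1e3,2),'gf',o['gripper_force'])
a=list(map(float,sys.argv[1:]))
for i in range(0,len(a),4):
    t=np.array(a[i:i+3]); B=a[i+3]; d=t-p; c,s=np.cos(np.radians(b)),np.sin(np.radians(b))
    v=np.array([-s*d[0]+c*d[1], c*d[0]+s*d[1], -d[2]])/.25
    print('shift',v.round(3),'turnz',round(-(B-b)/90,3),'rows>=',round(max(np.linalg.norm(d)/.0625,abs(B-b)/10.7),1)); p,b=t,B
E
python3 mv.py .43 -.44 .25 -22  .5 -.17 .25 20  .4704 .1 .25 37
```

```text
t 2.9 p [ 0.2096 -0.6416  0.2313] beta -71.91 tilt [ 0.  0. -1.] q [ 1.147  0.477  0.022  1.555 -0.012  1.109 -0.083] F [0.7 0.3 0.5] M [-0.03 -0.01  0.02] w 85.11 gf 0.0
shift [ 1.088 -0.493 -0.075] turnz -0.555 rows>= 4.8
shift [ 1.106 -0.145 -0.   ] turnz -0.467 rows>= 4.5
shift [ 1.055  0.258 -0.   ] turnz -0.189 rows>= 4.3
```

Request:
apply_moves(rows=[[0.2,-0.1,0,0,0,-0.11],[0.4,-0.2,-0.03,0,0,-0.22],[0.6,-0.3,-0.05,0,0,-0.33],[0.8,-0.4,-0.06,0,0,-0.44],[0.98,-0.45,-0.075,0,0,-0.55]], claw=0.75)

```text
clock: 3.52
tcp_pos: [0.409, -0.4566, 0.2505]
orientation: [2.604, 1.756, 0.0]
contact_force: [0.9, -0.5, -0.0]
grip_width: 0.0641
gripper_force: 0.0
```

```bash
python3 mv.py .5 -.2 .25 18  .49 .03 .25 37 .4704 .159 .2 37
```

```text
t 3.52 p [ 0.409  -0.4566  0.2505] beta -22.01 tilt [ 3.e-04 -0.e+00 -1.e+00] q [ 0.922  0.371 -0.239  1.676  0.096  1.106  0.271] F [ 0.9 -0.5 -0. ] M [ 0.03  0.   -0.06] w 64.1 gf 0.0
shift [ 1.088 -0.047  0.002] turnz -0.445 rows>= 4.4
shift [ 0.887  0.246 -0.   ] turnz -0.211 rows>= 3.7
shift [0.459 0.248 0.2  ] turnz -0.0 rows>= 2.2
```

Request:
apply_moves(rows=[[0.2,0,0,0,0,-0.1],[0.4,0,0,0,0,-0.2],[0.6,-0.02,0,0,0,-0.3],[0.8,-0.03,0,0,0,-0.4],[0.98,-0.04,0,0,0,-0.44]])

```text
clock: 4.15
tcp_pos: [0.4922, -0.2266, 0.2504]
orientation: [1.86, 2.531, 0.0]
contact_force: [0.8, -0.2, -0.8]
grip_width: 0.0642
gripper_force: 0.0
```

```bash
python3 mv.py .49 .03 .25 37 .4704 .159 .19 37
```

```text
t 4.15 p [ 0.4922 -0.2266  0.2504] beta 17.4 tilt [ 6.e-04 -2.e-04 -1.e+00] q [ 0.715  0.278 -0.478  1.828  0.144  1.07   0.487] F [ 0.8 -0.2 -0.8] M [-0.   -0.03 -0.02] w 64.16 gf 0.0
shift [0.982 0.298 0.001] turnz -0.218 rows>= 4.1
shift [0.459 0.248 0.24 ] turnz -0.0 rows>= 2.3
```

Request:
apply_moves(rows=[[0.22,0.07,0,0,0,-0.1],[0.44,0.14,0,0,0,-0.2],[0.66,0.21,0,0,0,-0.218],[0.87,0.27,0,0,0,-0.218],[0.98,0.3,0,0,0,-0.218]])

```text
clock: 4.78
tcp_pos: [0.4907, 0.0312, 0.2505]
orientation: [1.401, 2.811, 0.001]
contact_force: [1.1, -0.7, 0.3]
grip_width: 0.064
gripper_force: 0.0
```

```bash
python3 mv.py .4704 .159 .2 37
```

```text
t 4.78 p [0.4907 0.0312 0.2505] beta 37.03 tilt [ 1.e-03  5.e-04 -1.e+00] q [ 0.417  0.219 -0.689  1.924  0.16   1.051  0.306] F [ 1.1 -0.7  0.3] M [-0.05  0.02 -0.06] w 63.95 gf 0.0
shift [0.457 0.243 0.202] turnz 0.0 rows>= 2.2
```

Request:
apply_moves(rows=[[0.22,0.12,0,0,0,0],[0.457,0.243,0.05,0,0,0],[0.457,0.243,0.2,0,0,0],[0.457,0.243,0.2,0,0,0]])

```text
clock: 5.28
tcp_pos: [0.4692, 0.1556, 0.1982]
orientation: [-1.402, -2.807, 0.005]
contact_force: [0.0, -0.1, 0.7]
grip_width: 0.064
gripper_force: 0.0
```

```bash
python3 mv.py .4704 .159 .09 37; python3 - <<'E'
from h import *
for n,(x,y) in dict(scene=(287,125),top=(201,263)).items():
    f=r.grab_frame(n); cv2.imwrite(f'pics/g_{n}.png',cv2.cvtColor(cv2.resize(f['pixels'][y-35:y+35,x-40:x+40],None,fx=5,fy=5,interpolation=cv2.INTER_CUBIC),cv2.COLOR_RGB2BGR))
cv2.imwrite('pics/g.png',np.hstack([cv2.imread('pics/g_scene.png'),cv2.imread('pics/g_top.png')]))
E
```

```text
t 5.28 p [0.4692 0.1556 0.1982] beta 36.93 tilt [-0.0048 -0.0015 -1.    ] q [ 0.185  0.305 -0.741  1.971  0.249  0.962 -0.034] F [ 0.  -0.1  0.7] M [-0.03  0.   -0.02] w 63.99 gf 0.0
shift [0.008 0.012 0.433] turnz -0.001 rows>= 1.7
```

View pics/g.png

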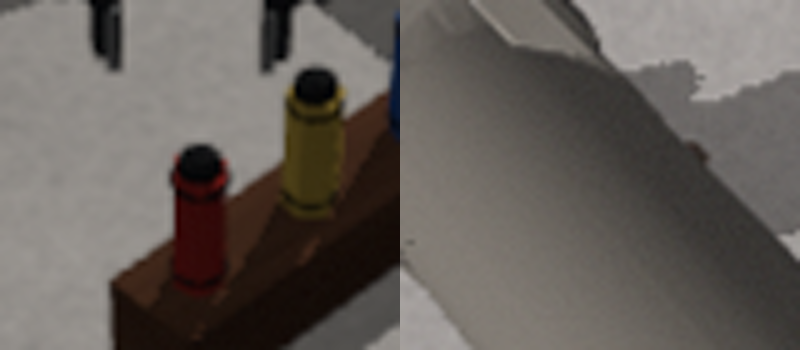

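The scene view shows both fingertips straddling the red handle's line, at about (271,104) and (304,104) in the full image. I'll descend.

Request:
apply_moves(rows=[[0,0,0.2,0,0,0],[0,0,0.4,0,0,0],[0,0,0.44,0,0,0],[0,0,0.44,0,0,0]])

```text
clock: 5.88
tcp_pos: [0.4722, 0.1556, 0.0913]
orientation: [1.408, 2.808, 0.001]
contact_force: [-0.0, -0.0, 0.6]
grip_width: 0.0642
gripper_force: 0.0
```

Request:
apply_moves(rows=[[0,0,0,0,0,0],[0,0,0,0,0,0],[0,0,0,0,0,0],[0,0,0,0,0,0],[0,0,0,0,0,0]], claw=0.1, newtons=20)

```text
clock: 6.5
tcp_pos: [0.4722, 0.1561, 0.0913]
orientation: [1.406, 2.807, 0.002]
contact_force: [-1.1, -0.9, 7.8]
grip_width: 0.0256
gripper_force: 27.3
```

```bash
python3 mv.py
```

```text
t 6.5 p [0.4722 0.1561 0.0913] beta 36.8 tilt [ 2.3e-03  2.0e-04 -1.0e+00] q [ 0.096  0.461 -0.661  2.061  0.414  0.749 -0.181] F [-1.1 -0.9  7.8] M [-0.18  0.23  0.01] w 25.61 gf 27.34619592432864
```

Request:
apply_moves(rows=[[0,0,0,0,0,0],[0,0,-0.1,0,0,0],[0,0,-0.25,0,0,0],[0,0,-0.44,0,0,0],[0,0,-0.52,0,0,0]], newtons=70)

```text
clock: 7.12
tcp_pos: [0.472, 0.1565, 0.2229]
orientation: [1.405, 2.807, 0.004]
contact_force: [-0.4, 0.3, -0.9]
grip_width: 0.0254
gripper_force: 69.7
```

```bash
python3 mv.py .51 -.02 .222 37 .55 -.15 .222 37; python3 - <<'E'
from h import *
o=r.get_obs(); f=r.grab_frame('scene'); t=np.array(o['tcp_pos'])
p=proj(f,t-[0,0,.078]); print(p)
x,y=map(int,p); cv2.imwrite('pics/b1.png',cv2.cvtColor(cv2.resize(f['pixels'][y-40:y+20,x-40:x+40],None,fx=9,fy=9,interpolation=cv2.INTER_CUBIC),cv2.COLOR_RGB2BGR)); print(x-40,y-40)
for n in('blade','driver'): print(n,[(q['point'],q['conf']) for q in r.landmark_of(f,n)][:2])
E
```

```text
t 7.12 p [0.472  0.1565 0.2229] beta 36.82 tilt [ 3.7e-03  8.0e-04 -1.0e+00] q [ 0.208  0.276 -0.762  1.944  0.226  1.004 -0.014] F [-0.4  0.3 -0.9] M [-0.    0.04 -0.  ] w 25.45 gf 69.6535864379257
shift [-0.656 -0.301  0.004] turnz -0.002 rows>= 2.9
shift [-0.512 -0.185 -0.   ] turnz -0.0 rows>= 2.2
[285.96879608 120.80478129]
245 80
blade [([365.6, 211.1], 0.47), ([390.1, 177.0], 0.26)]
driver [([333.0, 127.2], 0.74), ([285.9, 123.1], 0.61)]
```

View pics/b1.png

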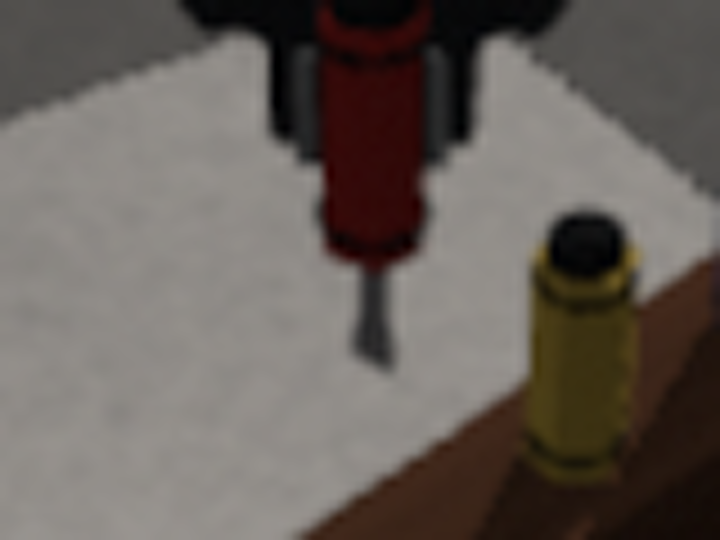

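The crop shows the blade's bottom edge running from about (284.1,119.1) to (288.6,121.1) in the full image. That puts blade x at about 5–7° heading, i.e. β−30°. The tip lies about 3.4 mm along tool +x from the TCP.

```bash
python3 mv.py .535 -.03 .2 78 .5906 -.1822 .185 99.2
```

```text
t 7.28 p [0.4715 0.1558 0.2208] beta 36.8 tilt [ 0.0021  0.     -1.    ] q [ 0.207  0.279 -0.76   1.946  0.228  1.001 -0.015] F [ 0.2  0.  -1. ] M [ 0.01 -0.02  0.03] w 24.79 gf 69.64898991398513
shift [-0.747 -0.242  0.083] turnz -0.458 rows>= 3.9
shift [-0.344 -0.549  0.06 ] turnz -0.236 rows>= 2.6
```

Request:
apply_moves(rows=[[-0.15,-0.05,0,0,0,-0.1],[-0.3,-0.1,0.02,0,0,-0.2],[-0.45,-0.15,0.04,0,0,-0.3],[-0.6,-0.2,0.06,0,0,-0.4],[-0.747,-0.242,0.083,0,0,-0.458]])

```text
clock: 7.9
tcp_pos: [0.5338, -0.0315, 0.1974]
orientation: [-0.321, -3.122, 0.0]
contact_force: [-0.1, -0.1, -1.2]
grip_width: 0.0252
gripper_force: 69.6
```

Request:
apply_moves(rows=[[-0.1,-0.16,0.02,0,0,-0.09],[-0.2,-0.32,0.04,0,0,-0.18],[-0.3,-0.45,0.06,0,0,-0.236],[-0.344,-0.549,0.06,0,0,-0.236],[-0.344,-0.549,0.06,0,0,-0.236]])

```text
clock: 8.52
tcp_pos: [0.5892, -0.1848, 0.1817]
orientation: [0.247, -3.129, -0.001]
contact_force: [-0.1, 0.1, -1.4]
grip_width: 0.0249
gripper_force: 69.6
```

```bash
python3 mv.py .5906 -.1822 .165 99.2
```

```text
t 8.53 p [ 0.5892 -0.1848  0.1817] beta 99.02 tilt [-3.3e-03  5.0e-04 -1.0e+00] q [ 0.771  0.554 -0.787  1.705  0.438  1.072  1.571] F [-0.1  0.1 -1.4] M [0.04 0.01 0.05] w 24.9 gf 69.60746113210917
shift [-0.007  0.009  0.067] turnz -0.002 rows>= 0.3
```

Request:
apply_moves(rows=[[-0.007,0.009,0.03,0,0,0],[-0.007,0.009,0.067,0,0,0],[-0.007,0.009,0.067,0,0,0]])

```text
clock: 8.9
tcp_pos: [0.5908, -0.1784, 0.1664]
orientation: [0.257, -3.129, -0.001]
contact_force: [-1.1, -1.4, -0.8]
grip_width: 0.0253
gripper_force: 69.6
```

```bash
python3 mv.py; python3 mv.py; python3 - <<'E'
from h import *
np.set_printoptions(precision=4,suppress=True)
F={n:r.grab_frame(n) for n in('scene','top')}
o=r.get_obs();t=np.array(o['tcp_pos'])
out=[]
for n,f in F.items():
    x,y=map(int,proj(f,[.5872,-.1827,.08])); 
    c=cv2.resize(f['pixels'][y-20:y+20,x-20:x+20],None,fx=10,fy=10,interpolation=cv2.INTER_CUBIC)
    out.append(c); print(n,x-20,y-20,'hatch',proj(f,[.5872,-.1827,.0705]),'tcp-78',proj(f,t-[0,0,.078]))
cv2.imwrite('pics/b2.png',cv2.cvtColor(np.clip(np.hstack(out)*1.5,0,255).astype(np.uint8),cv2.COLOR_RGB2BGR))
E
```

```text
t 8.9 p [ 0.5908 -0.1784  0.1664] beta 99.38 tilt [-2.1e-03  5.0e-04 -1.0e+00] q [ 0.756  0.569 -0.78   1.72   0.454  1.045  1.554] F [-1.1 -1.4 -0.8] M [-0.05 -0.01  0.01] w 25.35 gf 69.60435281507671
t 8.9 p [ 0.5908 -0.1784  0.1664] beta 99.38 tilt [-2.1e-03  5.0e-04 -1.0e+00] q [ 0.756  0.569 -0.78   1.72   0.454  1.045  1.554] F [-1.1 -1.4 -0.8] M [-0.05 -0.01  0.01] w 25.35 gf 69.60435281507671
scene 209 235 hatch [229.8968 257.3751] tcp-78 [231.8534 252.663 ]
top 310 186 hatch [329.7865 207.6237] tcp-78 [328.8512 204.5987]
```

View pics/b2.png

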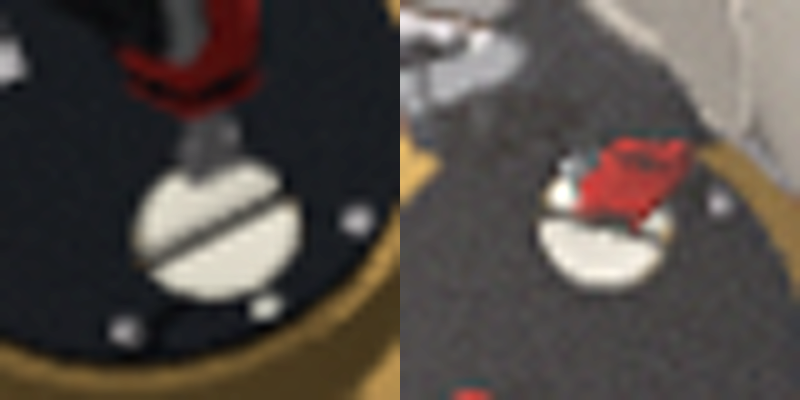

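The scene crop shows the blade just above the hatch, its edge roughly parallel to the slot and its tip at about (229.8,251.3). The hatch centre is at (229.9,257.4), and the top view is mostly hidden by the handle.

Request:
apply_moves(rows=[[0,0,0,0,0,0],[0,0,0,0,0,0]])

```text
clock: 9.25
tcp_pos: [0.5918, -0.1796, 0.1679]
orientation: [-0.254, 3.131, -0.0]
contact_force: [0.2, 0.0, -0.4]
grip_width: 0.0253
gripper_force: 69.6
```

```bash
python3 mv.py; python3 - <<'E'
from h import *
np.set_printoptions(precision=4,suppress=True)
f=r.grab_frame('scene'); o=r.get_obs(); t=np.array(o['tcp_pos']); print(t)
b=np.radians(99.2); ex=np.array([-np.sin(b),np.cos(b),0])
x,y=209,235
c=cv2.resize(f['pixels'][y:y+40,x:x+40],None,fx=15,fy=15,interpolation=cv2.INTER_CUBIC); c=np.clip(c*1.8,0,255).astype(np.uint8)
pt=lambda p:tuple(int(v) for v in ((p-[x,y]+.5)*15-.5))
for off,col in((0.,(255,255,0)),(.0034,(0,255,0))):
    T=t-[0,0,.078]+ex*off; h=np.radians(69.2); u=np.array([np.cos(h),np.sin(h),0])*.006
    cv2.line(c,pt(proj(f,T-u)),pt(proj(f,T+u)),col,1)
cv2.imwrite('pics/b3.png',cv2.cvtColor(c,cv2.COLOR_RGB2BGR))
E
```

```text
t 9.25 p [ 0.5918 -0.1796  0.1679] beta 99.27 tilt [ 5.e-04 -2.e-04 -1.e+00] q [ 0.757  0.568 -0.781  1.717  0.453  1.045  1.555] F [ 0.2  0.  -0.4] M [ 0.03  0.03 -0.01] w 25.28 gf 69.6021964866668
[ 0.5918 -0.1796  0.1678]
```

View pics/b3.png

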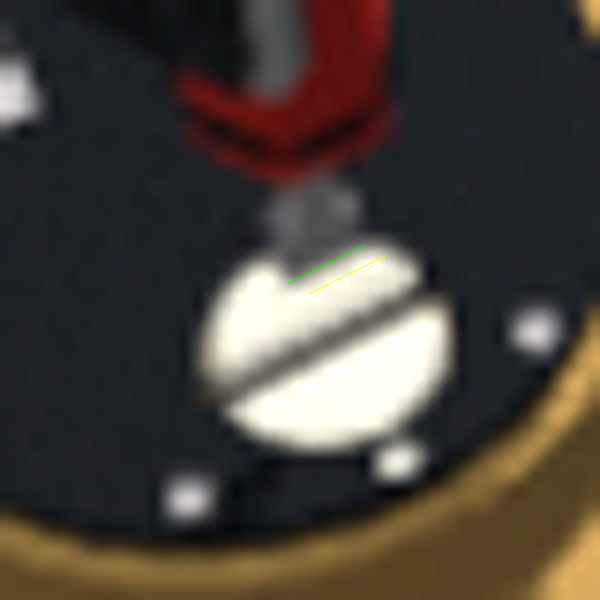

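```bash
python3 - <<'E'
from h import *
f=r.grab_frame('scene'); 
print(atz(f,(229.7,251.2),.0899),atz(f,(230.29,257.48),.0705))
f=r.grab_frame('top'); t=r.get_obs()['tcp_pos']
# handle lower rim / red blob in top
I=f['pixels'].astype(float); m=(I[...,0]>1.8*I[...,1])&(I[...,0]>60); m[:, :310]=0; m[:,360:]=0; m[:190]=0; m[225:]=0
ys,xs=np.nonzero(m); print(xs.min(),xs.max(),ys.min(),ys.max(),m.sum())
E
```

```text
[ 0.58581057 -0.1793061   0.0899    ] [ 0.58803156 -0.18237205  0.0705    ]
328 338 199 207 60
```

Request:
apply_moves(rows=[[0,-0.006,0.02,0,0,0],[0,-0.0117,0.045,0,0,0],[0,-0.0117,0.066,0,0,0],[0,-0.0117,0.066,0,0,0],[0,-0.0117,0.066,0,0,0]])

```text
clock: 10.02
tcp_pos: [0.5922, -0.1823, 0.1511]
orientation: [-0.254, 3.131, 0.0]
contact_force: [0.7, -0.6, -1.3]
grip_width: 0.0249
gripper_force: 69.6
```

```bash
python3 mv.py; python3 - <<'E'
from h import *
f=r.grab_frame('scene'); x,y=209,238
c=cv2.resize(f['pixels'][y:y+40,x:x+40],None,fx=15,fy=15,interpolation=cv2.INTER_CUBIC); c=np.clip(c*1.8,0,255).astype(np.uint8)
cv2.imwrite('pics/b4.png',cv2.cvtColor(c,cv2.COLOR_RGB2BGR))
E
```

```text
t 10.03 p [ 0.5922 -0.1823  0.1511] beta 99.28 tilt [ 1.e-04  1.e-04 -1.e+00] q [ 0.752  0.588 -0.769  1.728  0.47   1.019  1.546] F [ 0.7 -0.6 -1.3] M [ 0.04  0.01 -0.01] w 24.87 gf 69.60107331164181
```

View pics/b4.png

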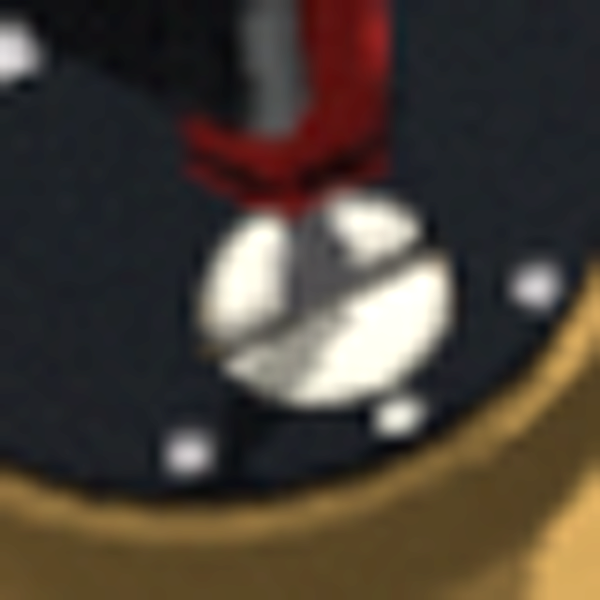

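The blade tip is about 3 mm above the hatch with its lower edge, about (288,312)–(355,280) in the crop, running along the slot line. That is nearly centred on the slot, so I'll descend gently.

Request:
apply_moves(rows=[[0,0,0.004,0,0,0],[0,0,0.008,0,0,0],[0,0,0.01,0,0,0],[0,0,0.012,0,0,0],[0,0,0.012,0,0,0]])

```text
clock: 10.7
tcp_pos: [0.5921, -0.1824, 0.148]
orientation: [0.254, -3.131, -0.0]
contact_force: [-0.7, 0.3, -1.1]
grip_width: 0.025
gripper_force: 69.6
```

Request:
apply_moves(rows=[[0,0,0.002,0,0,0],[0,0,0.004,0,0,0],[0,0,0.004,0,0,0]])

```text
clock: 11.08
tcp_pos: [0.5921, -0.1825, 0.147]
orientation: [0.254, -3.131, 0.0]
contact_force: [-0.4, -0.4, -1.1]
grip_width: 0.0252
gripper_force: 69.6
```

Request:
apply_moves(rows=[[0,0,0.002,0,0,0],[0,0,0.004,0,0,0],[0,0,0.004,0,0,0]])

```text
clock: 11.45
tcp_pos: [0.5921, -0.1824, 0.146]
orientation: [0.254, -3.131, -0.0]
contact_force: [-0.9, 0.2, -2.1]
grip_width: 0.0251
gripper_force: 69.6
```

Request:
apply_moves(rows=[[0,0,0.002,0,0,0],[0,0,0.004,0,0,0],[0,0,0.004,0,0,0]])

```text
clock: 11.82
tcp_pos: [0.5922, -0.1825, 0.1451]
orientation: [-0.254, 3.131, -0.0]
contact_force: [0.2, 0.6, -0.6]
grip_width: 0.0253
gripper_force: 69.6
```

Request:
apply_moves(rows=[[0,0,0.002,0,0,0],[0,0,0.004,0,0,0],[0,0,0.004,0,0,0]])

```text
clock: 12.2
tcp_pos: [0.5924, -0.1824, 0.1448]
orientation: [-0.254, 3.131, -0.001]
contact_force: [-2.0, 0.6, 5.5]
grip_width: 0.0251
gripper_force: 70.3
```

```bash
python3 mv.py
```

```text
t 12.2 p [ 0.5924 -0.1824  0.1448] beta 99.27 tilt [ 5.e-04 -4.e-04 -1.e+00] q [ 0.749  0.595 -0.765  1.733  0.477  1.009  1.541] F [-2.   0.6  5.5] M [0.09 0.55 0.01] w 25.14 gf 70.33606382086873
```

The blade bottomed at TCP z 0.1448 with about 6 N, i.e. about 3.7 mm into the slot. Now turn clockwise about the hatch axis, which lies about 5 mm along tool x.

Request:
apply_moves(rows=[[0.0005,-0.0028,0,0,0,0.089],[0.0013,-0.0054,0,0,0,0.178],[0.0025,-0.008,0,0,0,0.267],[0.0025,-0.008,0,0,0,0.267],[0.0025,-0.008,0,0,0,0.267]])

```text
clock: 12.82
tcp_pos: [0.5918, -0.1839, 0.1448]
orientation: [-0.403, -3.115, -0.0]
contact_force: [-2.9, 0.3, 6.0]
grip_width: 0.025
gripper_force: 70.3
```

```bash
python3 mv.py
```

```text
t 12.82 p [ 0.5918 -0.1839  0.1448] beta 75.27 tilt [-2.e-04  1.e-04 -1.e+00] q [ 0.689  0.567 -0.671  1.737  0.412  0.984  1.175] F [-2.9  0.3  6. ] M [0.38 0.79 0.05] w 24.99 gf 70.34304295666516
```

Request:
apply_moves(rows=[[0.0005,-0.0028,0,0,0,0.089],[0.0013,-0.0054,0,0,0,0.178],[0.0013,-0.0054,0,0,0,0.178],[0.0013,-0.0054,0,0,0,0.178]])

```text
clock: 13.32
tcp_pos: [0.5911, -0.185, 0.1447]
orientation: [-0.833, -3.029, -0.0]
contact_force: [-2.3, 1.6, 6.1]
grip_width: 0.0252
gripper_force: 70.4
```

```bash
python3 mv.py;python3 - <<'E'
from h import *
m=[]
for _ in range(4):
    r.grab_frame('scene'); o=r.get_obs(); m.append(np.r_[o['contact_force'],o['moment']])
print(np.mean(m,0).round(3),np.std(m,0).round(3))
E
```

```text
t 13.32 p [ 0.5911 -0.185   0.1447] beta 59.26 tilt [-3.e-04  3.e-04 -1.e+00] q [ 0.648  0.55  -0.607  1.74   0.37   0.968  0.931] F [-2.3  1.6  6.1] M [0.48 0.77 0.04] w 25.22 gf 70.37525399588048
[-2.547  1.577  6.244  0.45   0.833  0.061] [0.074 0.431 0.312 0.022 0.03  0.018]
```

Request:
apply_moves(rows=[[0.0002,-0.0014,0,0,0,0.045],[0.0005,-0.0028,0,0,0,0.089],[0.0005,-0.0028,0,0,0,0.089],[0.0005,-0.0028,0,0,0,0.089]])

```text
clock: 14.02
tcp_pos: [0.5906, -0.1855, 0.1447]
orientation: [-1.042, -2.963, -0.0]
contact_force: [-2.6, 1.6, 6.1]
grip_width: 0.025
gripper_force: 70.4
```

```bash
cat > mz.py <<'E'
from h import *
m=[]
for _ in range(4):
    r.grab_frame('scene'); o=r.get_obs(); m.append(np.r_[o['contact_force'],o['moment']])
M=R.from_rotvec(o['orientation']).as_matrix()
print(round(o['clock'],2),np.array(o['tcp_pos']).round(4),'beta',np.degrees(np.arctan2(M[1,1],M[0,1])).round(2),np.mean(m,0).round(3))
E
python3 mz.py
```

```text
14.22 [ 0.5906 -0.1855  0.1448] beta 51.25 [-2.625  1.258  6.373  0.487  0.847  0.067]
```

Request:
apply_moves(rows=[[0.0001,-0.0007,0,0,0,0.022],[0.0001,-0.0014,0,0,0,0.044],[0.0001,-0.0014,0,0,0,0.044]], newtons=30)

```text
clock: 14.6
tcp_pos: [0.5904, -0.1856, 0.1447]
orientation: [-1.144, -2.925, -0.001]
contact_force: [-2.2, 2.6, 5.8]
grip_width: 0.0253
gripper_force: 70.5
```

```bash
python3 mz.py
```

```text
14.8 [ 0.5904 -0.1857  0.1447] beta 47.29 [-2.81   1.735  6.745  0.516  0.85   0.043]
```

Request:
apply_moves(rows=[[0.0001,-0.0007,0,0,0,0.022],[0.0001,-0.001,0,0,0,0.033],[0.0001,-0.001,0,0,0,0.033]], claw=0.12, newtons=30)

```text
clock: 15.18
tcp_pos: [0.5902, -0.1858, 0.1448]
orientation: [-1.219, -2.895, -0.001]
contact_force: [-3.2, 1.8, 6.6]
grip_width: 0.0249
gripper_force: 70.5
```

```bash
python3 mz.py
```

```text
15.38 [ 0.5902 -0.1858  0.1447] beta 44.32 [-2.735  1.287  6.401  0.526  0.84   0.063]
```

Request:
apply_moves(rows=[[0,-0.0003,0,0,0,0.011],[0.0001,-0.0007,0,0,0,0.022],[0.0001,-0.0007,0,0,0,0.022]])

```text
clock: 15.75
tcp_pos: [0.59, -0.1859, 0.1448]
orientation: [-1.269, -2.873, -0.001]
contact_force: [-2.3, 1.7, 6.3]
grip_width: 0.0253
gripper_force: 70.5
```

```bash
python3 mz.py
```

```text
15.95 [ 0.5901 -0.1859  0.1448] beta 42.34 [-2.693  2.065  6.303  0.562  0.858  0.066]
```

Request:
apply_moves(rows=[[0,-0.0003,0,0,0,0.011],[0.0001,-0.0007,0,0,0,0.022],[0.0001,-0.0007,0,0,0,0.022]])

```text
clock: 16.32
tcp_pos: [0.5899, -0.186, 0.1448]
orientation: [-1.319, -2.851, -0.001]
contact_force: [-2.6, 1.6, 5.5]
grip_width: 0.0247
gripper_force: 70.5
```

```bash
python3 mz.py
```

```text
16.52 [ 0.5899 -0.186   0.1448] beta 40.36 [-2.474  1.624  6.502  0.536  0.872  0.09 ]
```

Request:
apply_moves(rows=[[0,-0.0003,0,0,0,0.011],[0,-0.0003,0,0,0,0.011]])

```text
clock: 16.77
tcp_pos: [0.5898, -0.186, 0.1448]
orientation: [-1.343, -2.839, -0.001]
contact_force: [-2.5, 1.3, 6.2]
grip_width: 0.025
gripper_force: 70.5
```

```bash
sed -i 's/range(4)/range(6)/' mz.py; python3 mz.py
```

```text
17.07 [ 0.5898 -0.186   0.1447] beta 39.38 [-2.487  1.568  6.708  0.578  0.86   0.061]
```

Still only friction. Continue in 1° steps.

Request:
apply_moves(rows=[[0,-0.0003,0,0,0,0.011],[0,-0.0003,0,0,0,0.011]])

```text
clock: 17.32
tcp_pos: [0.5898, -0.1861, 0.1448]
orientation: [-1.368, -2.828, -0.001]
contact_force: [-3.7, 1.8, 6.9]
grip_width: 0.0252
gripper_force: 70.5
```

```bash
python3 mz.py
```

```text
17.62 [ 0.5898 -0.186   0.1448] beta 38.39 [-2.94   2.134  6.509  0.573  0.872  0.066]
```

Request:
apply_moves(rows=[[0,-0.0003,0,0,0,0.011],[0,-0.0003,0,0,0,0.011]])

```text
clock: 17.88
tcp_pos: [0.5897, -0.1861, 0.1447]
orientation: [-1.392, -2.816, -0.001]
contact_force: [-2.9, 1.7, 6.4]
grip_width: 0.0247
gripper_force: 70.5
```

```bash
python3 mz.py
```

```text
18.18 [ 0.5897 -0.1861  0.1447] beta 37.4 [-2.877  1.845  6.838  0.578  0.869  0.059]
```

Request:
apply_moves(rows=[[0,-0.0003,0,0,0,0.011],[0,-0.0003,0,0,0,0.011]])

```text
clock: 18.42
tcp_pos: [0.5896, -0.1861, 0.1447]
orientation: [-1.416, -2.804, -0.001]
contact_force: [-3.8, 1.6, 7.0]
grip_width: 0.0254
gripper_force: 70.5
```

```bash
python3 mz.py
```

```text
18.73 [ 0.5896 -0.1862  0.1448] beta 36.41 [-2.917  1.854  6.278  0.573  0.885  0.076]
```

Request:
apply_moves(rows=[[0,-0.0003,0,0,0,0.011],[0,-0.0003,0,0,0,0.011]])

```text
clock: 18.98
tcp_pos: [0.5896, -0.1862, 0.1448]
orientation: [-1.44, -2.791, -0.001]
contact_force: [-3.2, 1.0, 6.6]
grip_width: 0.0251
gripper_force: 70.5
```

```bash
python3 mz.py
```

```text
19.27 [ 0.5896 -0.1862  0.1448] beta 35.42 [-2.959  1.872  6.992  0.603  0.87   0.076]
```

Request:
apply_moves(rows=[[0,-0.0003,0,0,0,0.011],[0,-0.0003,0,0,0,0.011]])

```text
clock: 19.52
tcp_pos: [0.5895, -0.1862, 0.1448]
orientation: [-1.465, -2.779, -0.001]
contact_force: [-3.0, 2.1, 6.9]
grip_width: 0.0251
gripper_force: 70.5
```

```bash
python3 mz.py
```

```text
19.82 [ 0.5895 -0.1862  0.1447] beta 34.43 [-3.093  2.246  6.647  0.598  0.906  0.056]
```

Request:
apply_moves(rows=[[0,-0.0003,0,0,0,0.011],[0,-0.0003,0,0,0,0.011]])

```text
clock: 20.08
tcp_pos: [0.5894, -0.1862, 0.1448]
orientation: [-1.488, -2.766, -0.001]
contact_force: [-4.0, 2.9, 6.8]
grip_width: 0.0255
gripper_force: 70.5
```

```bash
python3 mz.py
```

```text
20.38 [ 0.5894 -0.1862  0.1447] beta 33.44 [-3.004  2.055  6.796  0.576  0.904  0.071]
```

Request:
apply_moves(rows=[[0,-0.0003,0,0,0,0.011],[0,-0.0003,0,0,0,0.011]])

```text
clock: 20.62
tcp_pos: [0.5893, -0.1863, 0.1447]
orientation: [-1.512, -2.753, -0.001]
contact_force: [-3.3, 1.7, 6.2]
grip_width: 0.0249
gripper_force: 70.5
```

```bash
python3 mz.py
```

```text
20.93 [ 0.5894 -0.1863  0.1448] beta 32.45 [-3.113  1.804  7.269  0.608  0.904  0.053]
```

Request:
apply_moves(rows=[[0,-0.0003,0,0,0,0.011],[0,-0.0003,0,0,0,0.011]])

```text
clock: 21.18
tcp_pos: [0.5893, -0.1863, 0.1448]
orientation: [-1.536, -2.74, -0.001]
contact_force: [-2.6, 2.3, 6.8]
grip_width: 0.0251
gripper_force: 70.6
```

```bash
python3 mz.py
```

```text
21.48 [ 0.5893 -0.1863  0.1448] beta 31.46 [-3.037  1.826  6.516  0.623  0.922  0.051]
```

Request:
apply_moves(rows=[[0,-0.0003,0,0,0,0.011],[0,-0.0003,0,0,0,0.011]])

```text
clock: 21.72
tcp_pos: [0.5892, -0.1864, 0.1448]
orientation: [-1.56, -2.726, -0.0]
contact_force: [-3.2, 1.4, 6.3]
grip_width: 0.0252
gripper_force: 70.6
```

```bash
python3 mz.py
```

```text
22.02 [ 0.5892 -0.1863  0.1448] beta 30.47 [-3.074  1.853  6.376  0.631  0.93   0.067]
```

Request:
apply_moves(rows=[[0,-0.0003,0,0,0,0.011],[0,-0.0003,0,0,0,0.011]])

```text
clock: 22.28
tcp_pos: [0.5891, -0.1863, 0.1447]
orientation: [-1.583, -2.713, -0.001]
contact_force: [-2.8, 1.6, 5.7]
grip_width: 0.0254
gripper_force: 70.6
```

```bash
python3 mz.py
```

```text
22.57 [ 0.5891 -0.1864  0.1448] beta 29.48 [-3.045  1.982  6.913  0.641  0.925  0.092]
```

Request:
apply_moves(rows=[[0,-0.0003,0,0,0,0.011],[0,-0.0003,0,0,0,0.011]])

```text
clock: 22.82
tcp_pos: [0.589, -0.1864, 0.1447]
orientation: [-1.606, -2.699, -0.0]
contact_force: [-2.8, 2.0, 6.8]
grip_width: 0.0249
gripper_force: 70.6
```

```bash
python3 mz.py
```

```text
23.12 [ 0.5891 -0.1864  0.1448] beta 28.49 [-2.964  2.255  6.911  0.635  0.944  0.069]
```

Request:
apply_moves(rows=[[0,-0.0003,0,0,0,0.011],[0,-0.0003,0,0,0,0.011]])

```text
clock: 23.38
tcp_pos: [0.589, -0.1864, 0.1448]
orientation: [-1.629, -2.685, -0.0]
contact_force: [-3.1, 1.6, 7.8]
grip_width: 0.0253
gripper_force: 70.6
```

```bash
python3 mz.py
```

```text
23.68 [ 0.589  -0.1864  0.1447] beta 27.5 [-3.198  2.314  7.119  0.636  0.946  0.083]
```

Request:
apply_moves(rows=[[0,-0.0003,0,0,0,0.011],[0,-0.0003,0,0,0,0.011]])

```text
clock: 23.92
tcp_pos: [0.5889, -0.1864, 0.1448]
orientation: [-1.653, -2.671, -0.001]
contact_force: [-2.7, 1.9, 7.3]
grip_width: 0.0251
gripper_force: 70.6
```

```bash
python3 mz.py
```

```text
24.23 [ 0.5889 -0.1864  0.1447] beta 26.51 [-3.21   1.701  6.811  0.674  0.963  0.077]
```

```bash
cat > slot.py <<'E'
from h import *
for n,c in(('scene',(.588,-.1824)),('top',(.5866,-.1831))):
    f=r.grab_frame(n); g=cv2.cvtColor(f['pixels'],cv2.COLOR_RGB2GRAY).astype(np.float32)
    out=[]
    for th in range(0,360,6):
        a=np.radians(th); P=np.array([proj(f,[c[0]+q*np.cos(a),c[1]+q*np.sin(a),.0695]) for q in np.arange(.010,.0146,.0015)],np.float32)
        out.append(int(cv2.remap(g,P[:,None,0],P[:,None,1],cv2.INTER_LINEAR).mean()))
    print(n,[f'{6*i}:{v}' for i,v in enumerate(out)])
E
python3 slot.py
```

```text
scene ['0:127', '6:97', '12:67', '18:57', '24:70', '30:96', '36:118', '42:126', '48:133', '54:135', '60:135', '66:136', '72:138', '78:140', '84:139', '90:141', '96:140', '102:140', '108:138', '114:130', '120:109', '126:83', '132:54', '138:38', '144:37', '150:41', '156:50', '162:69', '168:91', '174:100', '180:90', '186:71', '192:62', '198:74', '204:104', '210:134', '216:136', '222:135', '228:131', '234:126', '240:125', '246:124', '252:115', '258:96', '264:83', '270:80', '276:80', '282:80', '288:82', '294:91', '300:108', '306:124', '312:134', '318:139', '324:140', '330:142', '336:146', '342:148', '348:148', '354:143']
top ['0:76', '6:76', '12:76', '18:72', '24:71', '30:76', '36:90', '42:106', '48:124', '54:139', '60:144', '66:147', '72:149', '78:152', '84:153', '90:153', '96:152', '102:151', '108:153', '114:154', '120:154', '126:155', '132:155', '138:154', '144:153', '150:155', '156:156', '162:155', '168:154', '174:148', '180:123', '186:96', '192:79', '198:84', '204:118', '210:147', '216:156', '222:156', '228:154', '234:143', '240:126', '246:100', '252:91', '258:80', '264:74', '270:84', '276:86', '282:78', '288:69', '294:64', '300:63', '306:64', '312:64', '318:64', '324:63', '330:63', '336:66', '342:69', '348:72', '354:74']
```

The slot now reads about 15°, so the hatch has turned about 54° and the blade lags by the slot clearance. Continuing.

Request:
apply_moves(rows=[[0,-0.0003,0,0,0,0.011],[0,-0.0003,0,0,0,0.011]])

```text
clock: 24.58
tcp_pos: [0.5888, -0.1864, 0.1448]
orientation: [-1.676, -2.656, -0.0]
contact_force: [-3.4, 3.2, 7.5]
grip_width: 0.0251
gripper_force: 70.6
```

```bash
python3 mz.py
```

```text
24.88 [ 0.5888 -0.1864  0.1447] beta 25.52 [-2.909  2.022  6.976  0.665  0.968  0.065]
```

Request:
apply_moves(rows=[[0,-0.0003,0,0,0,0.011],[0,-0.0003,0,0,0,0.011]])

```text
clock: 25.12
tcp_pos: [0.5887, -0.1865, 0.1447]
orientation: [-1.698, -2.642, -0.0]
contact_force: [-3.0, 2.7, 7.1]
grip_width: 0.0252
gripper_force: 70.6
```

```bash
python3 mz.py
```

```text
25.43 [ 0.5887 -0.1865  0.1447] beta 24.53 [-3.163  2.41   6.727  0.672  0.975  0.071]
```

Request:
apply_moves(rows=[[0,-0.0003,0,0,0,0.011],[0,-0.0003,0,0,0,0.011]])

```text
clock: 25.68
tcp_pos: [0.5887, -0.1865, 0.1448]
orientation: [-1.721, -2.627, -0.0]
contact_force: [-3.0, 2.7, 6.7]
grip_width: 0.0247
gripper_force: 70.6
```

```bash
python3 mz.py
```

```text
25.98 [ 0.5887 -0.1865  0.1447] beta 23.54 [-3.072  2.24   6.947  0.679  0.978  0.065]
```

Request:
apply_moves(rows=[[0,-0.0003,0,0,0,0.011],[0,-0.0003,0,0,0,0.011]])

```text
clock: 26.22
tcp_pos: [0.5886, -0.1866, 0.1448]
orientation: [-1.744, -2.612, -0.0]
contact_force: [-3.4, 2.1, 6.6]
grip_width: 0.0249
gripper_force: 70.6
```

```bash
python3 mz.py
```

```text
26.52 [ 0.5886 -0.1865  0.1447] beta 22.55 [-2.946  1.924  6.897  0.673  0.983  0.074]
```

Request:
apply_moves(rows=[[0,-0.0003,0,0,0,0.011],[0,-0.0003,0,0,0,0.011]])

```text
clock: 26.78
tcp_pos: [0.5885, -0.1865, 0.1447]
orientation: [-1.766, -2.597, -0.0]
contact_force: [-3.8, 2.8, 6.6]
grip_width: 0.0253
gripper_force: 70.6
```

```bash
python3 mz.py
```

```text
27.07 [ 0.5885 -0.1865  0.1447] beta 21.56 [-3.595  2.044  6.913  0.674  1.     0.079]
```

Request:
apply_moves(rows=[[0,-0.0003,0,0,0,0.011],[0,-0.0003,0,0,0,0.011]])

```text
clock: 27.32
tcp_pos: [0.5884, -0.1865, 0.1447]
orientation: [-1.789, -2.581, -0.0]
contact_force: [-3.0, 2.7, 7.9]
grip_width: 0.0252
gripper_force: 70.6
```

```bash
python3 mz.py; python3 slot.py
```

```text
27.62 [ 0.5884 -0.1866  0.1447] beta 20.57 [-2.884  2.106  6.982  0.703  1.013  0.088]
scene ['0:98', '6:67', '12:59', '18:77', '24:102', '30:118', '36:128', '42:131', '48:135', '54:136', '60:136', '66:137', '72:139', '78:140', '84:140', '90:141', '96:141', '102:140', '108:137', '114:128', '120:108', '126:83', '132:54', '138:39', '144:39', '150:42', '156:52', '162:71', '168:80', '174:79', '180:67', '186:62', '192:79', '198:111', '204:132', '210:141', '216:140', '222:138', '228:138', '234:137', '240:135', '246:128', '252:115', '258:95', '264:83', '270:80', '276:80', '282:80', '288:82', '294:92', '300:109', '306:125', '312:135', '318:140', '324:141', '330:143', '336:148', '342:150', '348:148', '354:134']
top ['0:75', '6:75', '12:74', '18:73', '24:72', '30:78', '36:90', '42:101', '48:118', '54:136', '60:144', '66:147', '72:150', '78:151', '84:152', '90:153', '96:154', '102:153', '108:154', '114:154', '120:154', '126:155', '132:155', '138:154', '144:153', '150:155', '156:156', '162:152', '168:141', '174:126', '180:97', '186:74', '192:90', '198:117', '204:143', '210:153', '216:154', '222:153', '228:152', '234:144', '240:131', '246:108', '252:97', '258:88', '264:83', '270:91', '276:95', '282:89', '288:78', '294:67', '300:63', '306:64', '312:64', '318:65', '324:65', '330:63', '336:66', '342:69', '348:71', '354:74']
```

The slot is tracking and now sits at about 9°. Keep going in 1° steps.

Request:
apply_moves(rows=[[0,-0.0003,0,0,0,0.011],[0,-0.0003,0,0,0,0.011]])

```text
clock: 27.98
tcp_pos: [0.5884, -0.1865, 0.1447]
orientation: [-1.811, -2.566, -0.0]
contact_force: [-3.3, 2.4, 7.1]
grip_width: 0.0253
gripper_force: 70.6
```

```bash
python3 mz.py
```

```text
28.27 [ 0.5883 -0.1866  0.1447] beta 19.58 [-3.141  2.313  6.646  0.699  1.001  0.059]
```

Request:
apply_moves(rows=[[0,-0.0003,0,0,0,0.011],[0,-0.0003,0,0,0,0.011]])

```text
clock: 28.52
tcp_pos: [0.5883, -0.1865, 0.1447]
orientation: [-1.833, -2.55, -0.0]
contact_force: [-3.5, 2.5, 7.2]
grip_width: 0.025
gripper_force: 70.6
```

```bash
python3 mz.py
```

```text
28.82 [ 0.5883 -0.1866  0.1447] beta 18.59 [-3.029  2.029  7.042  0.699  1.024  0.088]
```

Request:
apply_moves(rows=[[0,-0.0003,0,0,0,0.011],[0,-0.0003,0,0,0,0.011]])

```text
clock: 29.08
tcp_pos: [0.5882, -0.1866, 0.1447]
orientation: [-1.855, -2.534, -0.0]
contact_force: [-3.7, 2.6, 7.1]
grip_width: 0.0252
gripper_force: 70.6
```

```bash
python3 mz.py
```

```text
Traceback (most recent call last):
  File "mz.py", line 4, in <module>
    r.grab_frame('scene'); o=r.get_obs(); m.append(np.r_[o['contact_force'],o['moment']])
    ~~~~~~~~~~~~^^^^^^^^^
ValueError: 200 camera calls are used up
```

Request:
apply_moves(rows=[[0,-0.0003,0,0,0,0.011],[0,-0.0003,0,0,0,0.011]])

```text
clock: 29.38
tcp_pos: [0.5881, -0.1866, 0.1447]
orientation: [-1.877, -2.518, -0.0]
contact_force: [-3.0, 2.9, 6.9]
grip_width: 0.0252
gripper_force: 70.6
```

```bash
python3 mz.py
```

```text
Traceback (most recent call last):
  File "mz.py", line 4, in <module>
    r.grab_frame('scene'); o=r.get_obs(); m.append(np.r_[o['contact_force'],o['moment']])
    ~~~~~~~~~~~~^^^^^^^^^
ValueError: 200 camera calls are used up
```

The cameras are used up: I was burning frames to average force readings. From here I'll rely on single moment readings and the recorded grasp pose.

```bash
python3 mv.py
```

```text
t 29.38 p [ 0.5881 -0.1866  0.1447] beta 16.6 tilt [-8.e-04  9.e-04 -1.e+00] q [ 0.533  0.512 -0.439  1.754  0.261  0.934  0.277] F [-3.   2.9  6.9] M [0.69 1.05 0.09] w 25.16 gf 70.60234450735152
```

Request:
apply_moves(rows=[[0,-0.0003,0,0,0,0.011],[0,-0.0003,0,0,0,0.011]])

```text
clock: 29.62
tcp_pos: [0.5881, -0.1866, 0.1448]
orientation: [-1.898, -2.502, -0.0]
contact_force: [-4.1, 2.4, 6.3]
grip_width: 0.0252
gripper_force: 70.6
```

```bash
python3 mv.py
```

```text
t 29.62 p [ 0.5881 -0.1866  0.1448] beta 15.62 tilt [-9.e-04  9.e-04 -1.e+00] q [ 0.531  0.511 -0.435  1.754  0.258  0.934  0.262] F [-4.1  2.4  6.3] M [0.71 1.03 0.11] w 25.21 gf 70.60572154819965
```

Request:
apply_moves(rows=[[0,0,0,0,0,0]])

```text
clock: 29.75
tcp_pos: [0.5881, -0.1866, 0.1447]
orientation: [-1.898, -2.502, -0.0]
contact_force: [-3.7, 2.5, 6.6]
grip_width: 0.0254
gripper_force: 70.6
```

```bash
python3 mv.py
```

```text
t 29.75 p [ 0.5881 -0.1866  0.1447] beta 15.63 tilt [-9.e-04  9.e-04 -1.e+00] q [ 0.531  0.511 -0.435  1.754  0.258  0.934  0.262] F [-3.7  2.5  6.6] M [0.68 1.02 0.13] w 25.36 gf 70.60676693916321
```

Request:
apply_moves(rows=[[0,0,0,0,0,0]])

```text
clock: 29.88
tcp_pos: [0.5881, -0.1866, 0.1447]
orientation: [-1.898, -2.502, -0.0]
contact_force: [-2.9, 2.6, 7.0]
grip_width: 0.0249
gripper_force: 70.6
```

```bash
python3 mv.py
```

```text
t 29.88 p [ 0.5881 -0.1866  0.1447] beta 15.63 tilt [-8.e-04  9.e-04 -1.e+00] q [ 0.531  0.511 -0.435  1.754  0.258  0.934  0.262] F [-2.9  2.6  7. ] M [0.81 1.03 0.11] w 24.93 gf 70.60565770603716
```

Request:
apply_moves(rows=[[0,-0.0001,0,0,0,0.004],[0,-0.0001,0,0,0,0.004]])

```text
clock: 30.12
tcp_pos: [0.588, -0.1866, 0.1448]
orientation: [-1.906, -2.496, -0.0]
contact_force: [-2.5, 2.7, 7.1]
grip_width: 0.0248
gripper_force: 70.6
```

```bash
python3 mv.py
```

```text
t 30.12 p [ 0.588  -0.1866  0.1448] beta 15.26 tilt [-8.e-04  9.e-04 -1.e+00] q [ 0.53   0.511 -0.434  1.755  0.257  0.934  0.257] F [-2.5  2.7  7.1] M [0.74 1.03 0.07] w 24.79 gf 70.6211172323674
```

Request:
apply_moves(rows=[[0,0,0,0,0,0]])

```text
clock: 30.25
tcp_pos: [0.588, -0.1866, 0.1447]
orientation: [-1.906, -2.496, -0.0]
contact_force: [-3.9, 2.6, 7.7]
grip_width: 0.025
gripper_force: 70.6
```

```bash
python3 mv.py
```

```text
t 30.25 p [ 0.588  -0.1866  0.1447] beta 15.26 tilt [-9.e-04  9.e-04 -1.e+00] q [ 0.53   0.511 -0.434  1.755  0.258  0.934  0.257] F [-3.9  2.6  7.7] M [0.74 0.99 0.06] w 25.02 gf 70.62163869850338
```

Request:
apply_moves(rows=[[0,0,0,0,0,0]])

```text
clock: 30.38
tcp_pos: [0.588, -0.1866, 0.1447]
orientation: [-1.906, -2.496, -0.0]
contact_force: [-2.9, 2.3, 7.6]
grip_width: 0.025
gripper_force: 70.6
```

```bash
python3 mv.py
```

```text
t 30.38 p [ 0.588  -0.1866  0.1447] beta 15.26 tilt [-9.e-04  1.e-03 -1.e+00] q [ 0.53   0.511 -0.434  1.754  0.257  0.934  0.257] F [-2.9  2.3  7.6] M [0.74 1.08 0.03] w 24.95 gf 70.6222001183778
```

```bash
cat > tz.py <<'E'
from h import *
o=r.get_obs(); M=R.from_rotvec(o['orientation']).as_matrix()
print(round(o['clock'],2),'beta',np.degrees(np.arctan2(M[1,1],M[0,1])).round(2),'Mz',round(o['moment'][2],3),'tau',np.round(o['tau'],3)[4:])
E
python3 tz.py
```

```text
30.38 beta 15.26 Mz 0.035 tau [ 0.764 -1.379 -0.075]
```

Request:
apply_moves(rows=[[0,-0.0001,0,0,0,0.006],[0,-0.0001,0,0,0,0.006]])

```text
clock: 30.62
tcp_pos: [0.588, -0.1866, 0.1447]
orientation: [-1.918, -2.487, -0.0]
contact_force: [-4.1, 1.7, 6.7]
grip_width: 0.0249
gripper_force: 70.6
```

```bash
python3 tz.py
```

```text
30.62 beta 14.72 Mz 0.045 tau [ 0.762 -1.396 -0.11 ]
```

Request:
apply_moves(rows=[[0,0,0,0,0,0]])

```text
clock: 30.75
tcp_pos: [0.588, -0.1866, 0.1448]
orientation: [-1.918, -2.487, -0.0]
contact_force: [-3.2, 2.3, 7.8]
grip_width: 0.0252
gripper_force: 70.6
```

```bash
python3 tz.py
```

```text
30.75 beta 14.73 Mz 0.071 tau [ 0.765 -1.396 -0.077]
```

Joint-7 torque is a much cleaner signal, steady at −0.076. I'll use that.

Request:
apply_moves(rows=[[0,-0.0003,0,0,0,0.011],[0,-0.0003,0,0,0,0.011],[0,-0.0003,0,0,0,0.011]])

```text
clock: 31.12
tcp_pos: [0.5879, -0.1866, 0.1447]
orientation: [-1.939, -2.47, -0.0]
contact_force: [-3.5, 1.3, 8.1]
grip_width: 0.0255
gripper_force: 70.6
```

```bash
python3 tz.py
```

```text
31.12 beta 13.74 Mz 0.098 tau [ 0.761 -1.403 -0.087]
```

Request:
apply_moves(rows=[[0,-0.0003,0,0,0,0.011],[0,-0.0003,0,0,0,0.011],[0,-0.0003,0,0,0,0.011]])

```text
clock: 31.5
tcp_pos: [0.5879, -0.1866, 0.1447]
orientation: [-1.96, -2.453, -0.0]
contact_force: [-3.0, 1.9, 7.0]
grip_width: 0.0253
gripper_force: 70.6
```

```bash
python3 tz.py
```

```text
31.5 beta 12.75 Mz 0.079 tau [ 0.754 -1.357 -0.099]
```

Request:
apply_moves(rows=[[0,-0.0003,0,0,0,0.011],[0,-0.0003,0,0,0,0.011],[0,-0.0003,0,0,0,0.011]])

```text
clock: 31.88
tcp_pos: [0.5879, -0.1866, 0.1448]
orientation: [-1.981, -2.436, -0.0]
contact_force: [-4.5, 2.4, 7.5]
grip_width: 0.0248
gripper_force: 70.6
```

```bash
python3 tz.py
```

```text
31.88 beta 11.76 Mz 0.073 tau [ 0.748 -1.329 -0.111]
```

Request:
apply_moves(rows=[[0,-0.0003,0,0,0,0.011],[0,-0.0003,0,0,0,0.011],[0,-0.0003,0,0,0,0.011]])

```text
clock: 32.25
tcp_pos: [0.5878, -0.1866, 0.1448]
orientation: [-2.002, -2.419, -0.0]
contact_force: [-2.9, 2.8, 8.5]
grip_width: 0.025
gripper_force: 70.6
```

```bash
python3 tz.py
```

```text
32.25 beta 10.77 Mz 0.144 tau [ 0.741 -1.326 -0.124]
```

Request:
apply_moves(rows=[[0,-0.0003,0,0,0,0.011],[0,-0.0003,0,0,0,0.011],[0,-0.0003,0,0,0,0.011]])

```text
clock: 32.62
tcp_pos: [0.5877, -0.1867, 0.1447]
orientation: [-2.023, -2.402, -0.0]
contact_force: [-3.5, 2.8, 7.3]
grip_width: 0.0252
gripper_force: 70.6
```

```bash
python3 tz.py
```

```text
32.62 beta 9.78 Mz 0.076 tau [ 0.734 -1.298 -0.133]
```

Since β≈14.7° the torque has climbed steadily at 0.012 N m/deg, to about 0.12–0.13 N m. The hatch is snug on its seal. I'll unload the twist and lift straight out.

Request:
apply_moves(rows=[[0,0.0016,0,0,0,-0.05],[-0.0001,0.0032,0,0,0,-0.1],[-0.0001,0.0032,0,0,0,-0.1]])

```text
clock: 33.0
tcp_pos: [0.5887, -0.1866, 0.1447]
orientation: [-1.828, -2.554, -0.001]
contact_force: [-3.5, 2.2, 6.5]
grip_width: 0.025
gripper_force: 70.6
```

```bash
python3 tz.py; python3 mv.py
```

```text
33.0 beta 18.81 Mz 0.027 tau [ 0.835 -1.079  0.277]
t 33.0 p [ 0.5887 -0.1866  0.1447] beta 18.81 tilt [-3.0e-04  1.2e-03 -1.0e+00] q [ 0.54   0.514 -0.448  1.753  0.266  0.936  0.311] F [-3.5  2.2  6.5] M [0.7  0.84 0.03] w 25.05 gf 70.60817191377282
```

Request:
apply_moves(rows=[[0,0,0,0,0,0],[0,0,0,0,0,0]])

```text
clock: 33.25
tcp_pos: [0.5887, -0.1866, 0.1448]
orientation: [-1.829, -2.553, -0.001]
contact_force: [-2.9, 2.3, 6.9]
grip_width: 0.0253
gripper_force: 70.6
```

```bash
python3 tz.py
```

```text
33.25 beta 18.77 Mz 0.041 tau [ 0.795 -1.077 -0.019]
```

Request:
apply_moves(rows=[[0,0,-0.02,0,0,0],[0,0,-0.06,0,0,0],[0,0,-0.15,0,0,0],[0,0,-0.3,0,0,0],[0,0,-0.32,0,0,0]])

```text
clock: 33.88
tcp_pos: [0.5906, -0.1884, 0.2275]
orientation: [1.828, 2.548, 0.003]
contact_force: [0.8, -0.5, -1.1]
grip_width: 0.0254
gripper_force: 69.5
```

```bash
python3 mv.py .52 .02 .225 33 .4722 .1565 .2229 36.8
```

```text
t 33.88 p [ 0.5906 -0.1884  0.2275] beta 18.7 tilt [ 0.0057 -0.0019 -1.    ] q [ 0.561  0.428 -0.47   1.677  0.216  1.082  0.352] F [ 0.8 -0.5 -1.1] M [ 0.02 -0.04  0.  ] w 25.42 gf 69.53450549393892
shift [ 0.88 -0.    0.01] turnz -0.159 rows>= 3.5
shift [0.562 0.137 0.008] turnz -0.042 rows>= 2.3
```

Request:
apply_moves(rows=[[0.22,0,0,0,0,-0.05],[0.44,0,0,0,0,-0.1],[0.66,0,0,0,0,-0.159],[0.88,0,0.01,0,0,-0.159],[0.88,0,0.01,0,0,-0.159]])

```text
clock: 34.5
tcp_pos: [0.5164, 0.0252, 0.2214]
orientation: [-1.487, -2.766, -0.001]
contact_force: [0.7, -0.4, -0.2]
grip_width: 0.025
gripper_force: 69.6
```

```bash
python3 mv.py .4722 .1561 .2229 36.8
```

```text
t 34.5 p [0.5164 0.0252 0.2214] beta 33.48 tilt [-5.e-04  1.e-03 -1.e+00] q [ 0.363  0.291 -0.63   1.906  0.2    1.007  0.23 ] F [ 0.7 -0.4 -0.2] M [-0.02 -0.01  0.01] w 24.96 gf 69.5934799220413
shift [ 0.534  0.141 -0.006] turnz -0.037 rows>= 2.2
```

Request:
apply_moves(rows=[[0.2,0.05,0,0,0,-0.037],[0.4,0.1,0,0,0,-0.037],[0.534,0.141,0,0,0,-0.037],[0.534,0.141,0,0,0,-0.037],[0.534,0.141,0,0,0,-0.037]])

```text
clock: 35.12
tcp_pos: [0.4754, 0.1502, 0.2211]
orientation: [1.419, 2.803, -0.002]
contact_force: [-0.0, -0.3, -0.7]
grip_width: 0.0246
gripper_force: 69.6
```

Request:
apply_moves(rows=[[0,0,0,0,0,0],[0,0,0,0,0,0]])

```text
clock: 35.38
tcp_pos: [0.4753, 0.1506, 0.2214]
orientation: [1.42, 2.802, -0.0]
contact_force: [-0.6, 0.3, -2.2]
grip_width: 0.0249
gripper_force: 69.6
```

```bash
python3 mv.py .4722 .1561 .155 36.8
```

```text
t 35.38 p [0.4753 0.1506 0.2214] beta 36.25 tilt [-1.e-04 -3.e-04 -1.e+00] q [ 0.175  0.272 -0.707  1.942  0.209  1.001  0.006] F [-0.6  0.3 -2.2] M [0.02 0.05 0.08] w 24.87 gf 69.58235101774335
shift [0.025 0.003 0.266] turnz -0.006 rows>= 1.1
```

Request:
apply_moves(rows=[[0.025,0.003,0.1,0,0,-0.006],[0.025,0.003,0.24,0,0,-0.006],[0.025,0.003,0.24,0,0,-0.006],[0.025,0.003,0.24,0,0,-0.006]])

```text
clock: 35.88
tcp_pos: [0.4725, 0.1573, 0.1625]
orientation: [1.405, 2.809, 0.001]
contact_force: [0.6, -0.7, -0.1]
grip_width: 0.0255
gripper_force: 69.6
```

```bash
python3 mv.py .4722 .1561 .0925 36.8
```

```text
t 35.88 p [0.4725 0.1573 0.1625] beta 36.88 tilt [ 9.e-04  5.e-04 -1.e+00] q [ 0.129  0.349 -0.686  2.004  0.284  0.882 -0.066] F [ 0.6 -0.7 -0.1] M [-0.01  0.   -0.02] w 25.51 gf 69.56417896784842
shift [-0.003 -0.004  0.28 ] turnz 0.001 rows>= 1.1
```

Request:
apply_moves(rows=[[-0.002,-0.002,0.04,0,0,0],[-0.003,-0.003,0.08,0,0,0],[-0.003,-0.003,0.11,0,0,0],[-0.003,-0.003,0.138,0,0,0],[-0.003,-0.003,0.138,0,0,0]])

```text
clock: 36.5
tcp_pos: [0.4714, 0.1561, 0.1265]
orientation: [-1.403, -2.81, 0.001]
contact_force: [0.5, -0.6, -0.6]
grip_width: 0.0251
gripper_force: 69.5
```

```bash
python3 mv.py .4722 .1561 .0925 36.8
```

```text
t 36.5 p [0.4714 0.1561 0.1265] beta 36.92 tilt [-9.e-04 -1.e-04 -1.e+00] q [ 0.102  0.399 -0.66   2.037  0.334  0.812 -0.109] F [ 0.5 -0.6 -0.6] M [ 0.01  0.03 -0.01] w 25.11 gf 69.471604982391
shift [-0.002  0.003  0.136] turnz 0.001 rows>= 0.5
```

In the hole with no contact force. Lower to the seat.

Request:
apply_moves(rows=[[0,0.002,0.05,0,0,0],[0,0.002,0.1,0,0,0],[0,0.002,0.128,0,0,0],[0,0.002,0.136,0,0,0],[0,0.002,0.136,0,0,0]])

```text
clock: 37.12
tcp_pos: [0.472, 0.1565, 0.093]
orientation: [-1.404, -2.81, 0.0]
contact_force: [-0.6, 0.1, -0.7]
grip_width: 0.0248
gripper_force: 69.5
```

```bash
python3 mv.py .4722 .1561 .0913 36.8
```

```text
t 37.12 p [0.472  0.1565 0.093 ] beta 36.91 tilt [-1.e-04  0.e+00 -1.e+00] q [ 0.071  0.451 -0.63   2.06   0.387  0.747 -0.156] F [-0.6  0.1 -0.7] M [-0.02  0.02  0.04] w 24.77 gf 69.54939474351704
shift [-0.002 -0.     0.007] turnz 0.001 rows>= 0.0
```

Request:
apply_moves(rows=[[0,0,0.004,0,0,0],[0,0,0.006,0,0,0],[0,0,0.006,0,0,0]])

```text
clock: 37.5
tcp_pos: [0.4721, 0.1564, 0.0917]
orientation: [1.404, 2.81, 0.0]
contact_force: [-0.6, 0.4, -1.1]
grip_width: 0.0254
gripper_force: 69.5
```

Request:
apply_moves(rows=[[0,0,0,0,0,0],[0,0,0,0,0,0],[0,0,0,0,0,0],[0,0,0,0,0,0],[0,0,0,0,0,0]], claw=0.7)

```text
clock: 38.12
tcp_pos: [0.4721, 0.1564, 0.0916]
orientation: [1.404, 2.81, 0.0]
contact_force: [-0.6, -0.0, 0.1]
grip_width: 0.0597
gripper_force: 0.0
```

```bash
python3 mv.py
```

```text
t 38.12 p [0.4721 0.1564 0.0916] beta 36.9 tilt [ 1.e-04 -0.e+00 -1.e+00] q [ 0.07   0.453 -0.628  2.061  0.39   0.744 -0.158] F [-0.6 -0.   0.1] M [ 0.06 -0.03  0.02] w 59.71 gf 0.0
```

Request:
apply_moves(rows=[[0,0,-0.08,0,0,0],[0,0,-0.2,0,0,0],[0,0,-0.4,0,0,0],[0,0,-0.55,0,0,0],[0,0,-0.55,0,0,0]])

```text
clock: 38.75
tcp_pos: [0.4738, 0.1573, 0.232]
orientation: [1.402, 2.806, 0.006]
contact_force: [-0.2, 0.5, -1.1]
grip_width: 0.0598
gripper_force: 0.0
```

Request:
apply_moves(rows=[[0,0,0,0,0,0],[0,0,0,0,0,0],[0,0,0,0,0,0],[0,0,0,0,0,0]])

```text
clock: 39.25
tcp_pos: [0.4718, 0.1564, 0.2285]
orientation: [-1.404, -2.81, 0.001]
contact_force: [0.9, 0.1, 0.4]
grip_width: 0.0599
gripper_force: 0.0
```

```bash
python3 mv.py; python3 -c "
from bench import r
print(r.hand_in())"
```

```text
t 39.25 p [0.4718 0.1564 0.2285] beta 36.91 tilt [-1.e-03 -1.e-04 -1.e+00] q [ 0.178  0.263 -0.722  1.936  0.203  1.016  0.009] F [0.9 0.1 0.4] M [-0.03  0.    0.01] w 59.92 gf 0.0
the job is handed in; nothing more can be done
None
```

I handed the job in at about 39 s: the hatch read snug on its seal at about 0.12–0.13 N m and the red driver is back in its hole, but with all 200 camera calls used up, both were judged from force, torque and position readings, not from a final picture, and the hand-in returned no verdict.

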